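Charge the receiving box with grinding balls through the filling stand

ROBOT

A 6-joint arm with a two-finger parallel gripper is mounted at the origin on a cart in front of the work surface, level with it; the furniture and walls round the work are solid. World frame = base frame: x ahead of the robot, y to its left, z up, the work surface at z = 0. Lengths are in m, angles in degrees, forces in N, time in s.
With the tool pointing down it reaches from about 0.35 to 0.875 m from the base axis. Payload 4.2 kg.
Tool frame: the origin (TCP) lies midway between the tips of the shut fingers; the grasp point (between the pads) lies 19 mm behind it; y points along the fingers, z is the direction in which the jaws open and shut, and the axes are right-handed (so a half turn about y gives the same grasp; the last joint's range is limited). The gripper opens to 87 mm and grips with 3 to 60 N. Pads are 19 mm wide; open, the fingers measure 117 mm over their backs; the gripper's body (75 mm by 190 mm) begins 51 mm behind the grasp point.
Start: joints at [90.275, 22.042, 0.453, 0, -68.411, -14.817], TCP at [0.157, 0.605, 0.223] pointing down, gripper open.
Joint ranges: [-179.83, 179.83], [-69.29, 118.12], [-61.27, 80.66], [-181.25, 117.63], [-171.15, -9.14], [-177.46, 177.46]. Speed limits (degrees/s): [159.86, 159.86, 180, 180, 180, 180].

INTERFACE

Orientations are given as [roll, pitch, yaw] about the fixed x, y, z axes, in that order (R = Rz(yaw) Ry(pitch) Rx(roll)).
In Python, from workcell import env gives the robot as it stands. The module is installed in compiled form; this text tells all that it offers. Calls block until the motion is done:
- env.goto(position, orientation): joint-space move of the TCP to a pose.
- env.move_straight(position, rotation=None, rate=0.15, force_limit=None): straight line of the TCP; rotation=None keeps the orientation; rate is the mean speed in m/s. With force_limit (N) it stops when the force on the tool has changed by that much, and returns True; else False.
- env.set_joints(angles): joint-space move.
- env.gripper_to(opening, grasp_force=None): opening from 0.0 (shut) to 1.0 (fully open); grasp_force is the grip in N (None keeps the last); returns when the fingers have stopped.
- env.dwell(seconds).
- env.inverse_kinematics(position, orientation): joint angles nearest the present ones, or None.
- env.read_state(): the state.
- env.grab_frame(name): name is "side" or "top"; returns a dict with "image" (420x560x3 uint8, blue, green, red), "fx", "fy", "cx", "cy" (pixels), "position" and "orientation" of the camera in the world. Camera axes: x right, y up, looking along -z (the intrinsics and any distortion apply to the point x, -y, -z); pixel columns grow to the right and rows downward; lengths in m; the calibration is good to about 2 mm. A picture is of the moment at which its call begins. There is no depth.
A pose or a line that the arm cannot do raises env.Unreachable and nothing moves.
- env.close_job(): hands the job in, once; it reports no verdict.
Trained networks look in a picture, given as the dict that the camera call returned (one of the last four; its "shot" number tells which), for a name from the list of things; names that differ only in an ending like _2 or _b are one class to them, and where a whole thing is asked for, a point or a joint stands for the part that bears it (a point fixed in the world has none). Each returns a list of dicts, best first, with "score" (0 to 1); they miss things now and then, are a little off and sometimes report something else, mostly with a low value. They report only what shows in the picture. A call takes as long as a camera call. They do not tell look-alikes from the thing itself.
- env.search_frame(picture, thing): "xyz" ([x, y, z] in m, in world coordinates, good to about 4 mm: the middle of the surface that is visible of it).
- env.trace(picture, thing): "mask" (420x560 bool, what is visible of it).
The state is a dict: "clock": time; "joint_positions": joint angles; "qvel": joint speeds; "joint_torque": joint torques, N m; "position": TCP position; "tool_rot": TCP orientation; "force": force on the tool from outside, world axes, zero at the start; "wrist_torque": the same for the moment, N m; "opening": opening from 0.0 (shut) to 1.0 (fully open).
Only numpy, scipy, OpenCV 4.12 (cv2) and the standard library are available. Lean on these libraries where they do the work, as an engineer would, in place of code of your own. Each camera call takes 0.05 s, during which the arm holds its last target.

TASK

Push the steel receiving box along its rail under the fixed funnel, fully home until the roller catch at the back has it. Then lift the open test tube with the five grinding balls out of the rack, lay it in the slant rest with its mouth up and let go, so that you can take it again across its barrel and tip all five balls into the funnel and so into the box. Lay the empty tube back in the slant rest, mouth up, and leave the other things on the bench where they are.

Things in the scene. Friction and masses are not known exactly. Their poses are not given: they have to be found in the camera images.
- stand: Filling stand fixed to the bench, grey base plate 255 x 150 x 10 mm. Origin on its centre line at bench height; x points along the rail in the pushing direction (plate from x = -120 to +135 mm), z up. Guide walls with lips, 24 mm high, hold the box's sled: it slides only along x and cannot be lifted out. The bridge that carries the funnel has posts at x = 45, y = +-68 mm, 97 mm high.
- catch (a point): Roller catch at the back of the rail, between two rigid end stops: two sprung rollers that the strike on the box's rear must be pushed between. It resists with 4 to 8 N, on top of 1 to 3 N of sliding friction, from 16 to 9 mm short of the stop; pushed past that the box snaps in and is held. The point lies midway between the rollers, 16 mm above the bench; axes as the stand's.
- funnel_mouth (a point): Centre of the fixed steel funnel's round mouth, in the plane of its rim, 140 mm above the bench, at x = 45, y = 0 mm of the stand, axes as the stand's. The mouth is 104 mm across outside, 99 mm inside; the cone is 53 mm deep and narrows to a spout of 28 mm bore that ends 62 mm above the bench.
- box: Open steel receiving box on a flat sled, 0.3 to 0.5 kg: sled 120 x 100 x 5 mm, box 116 x 84 mm outside, walls 3 mm, rim 45 mm above the origin, which is the centre of the sled's underside, 10 mm above the bench. Axes as the stand's. It is home, against the end stop, with its origin at x = 35 mm of the stand, and starts 30 to 60 mm short of that; up to 6 mm short counts as home.
- box_handle (a point): Middle of the box's bar handle, a dark round bar 11 mm thick and 60 mm long across the rail, 35 mm in front of the box's front wall and 36 mm above the bench; push here.
- tube_center (a point): Centre (half-way up) of the open glass test tube with the balls, the only tube without a cap and the tallest: 20 mm outside (21 mm at the rim), 150 mm long, bore 16 mm, bottom 4 mm thick, 45 g without balls; z runs along the tube to its mouth. It starts upright in one of three holes of the rack (1 mm play all round), its bottom 4 mm above the bench.
- tube_mouth (a point): Centre of the open end of that tube, 75 mm from its centre along z.
- rest_seat (a point): Where the centre of the tube lies when seated in the slant rest (base plate 140 x 90 x 8 mm, aluminium spine, two white vee forks, heel plate). z is the seated tube's axis, up toward the mouth, 45 degrees to the horizontal; x points down, square to the tube, toward the forks; y is level. The heel stops the tube's bottom 75 mm below this point along z; the seated mouth is 151 mm above the bench.
- rest_fork (a point): Centre of the upper vee fork, on the seated tube's axis, 94 mm from the tube's bottom, axes as at rest_seat; the lower fork is 66 mm below it along z. Each is 10 mm thick along z and 38 mm wide; its arms centre a tube laid in up to 8 mm off. Between the forks the barrel is free but for the spine, 14 mm wide, its face 20 mm from the axis; above the fork 51 mm stand free.
- rack: Tube rack of sheet metal, 68 x 188 x 88 mm, plates at 40 and 80 mm height, fixed; origin under its centre, y along its length. The three tubes stand 60 mm apart in its row x = +15 mm (at y = -75, -15 and +45 mm), in holes of 22 mm; the other row is empty. The tubes with caps stay.
- ball1: Grinding ball, smooth dark grey metal, 12 mm in diameter, 13.5 g, one of five in the tube at the start; origin at its centre.
- ball2: Grinding ball, smooth dark grey metal, 12 mm in diameter, 13.5 g, one of five in the tube at the start; origin at its centre.
- ball3: Grinding ball, smooth dark grey metal, 12 mm in diameter, 13.5 g, one of five in the tube at the start; origin at its centre.
- ball4: Grinding ball, smooth dark grey metal, 12 mm in diameter, 13.5 g, one of five in the tube at the start; origin at its centre.
- ball5: Grinding ball, smooth dark grey metal, 12 mm in diameter, 13.5 g, one of five in the tube at the start; origin at its centre.
- timer: Digital timer lying flat, 70 x 64 x 17 mm; origin under its centre. To be left alone, as all that follow.
- petri_open: Empty glass dish, 94 mm across, 24 mm high; origin under its centre.
- petri_single: Closed petri dish, 91 mm across, 17 mm high; origin under its centre.
- iodine_bottle: Small brown bottle, 44 mm across, 86 mm tall; origin under its centre.
- tweezers: Steel tweezers lying flat, 16 x 130 x 9 mm; origin under the centre.
- tube_1: Capped tube in the rack, 20 mm across, 139 mm tall; origin at its bottom.
- tube_2: Capped tube in the rack like the other; origin at its bottom.
Mind the look-alikes: they are no part of the job. There is more than one size of the box; the job needs the larger.

How it is judged:
By the outcome, as a careful person would: the job done as asked, in the order asked, and still so for the second after the job is handed in, with the robot touching nothing.
It also fails if it takes over 69 s, if anything falls off the work surface, if the arm or the gripper's body presses on something with over 40 N, if the wrist force passes 120 N, or if a joint passes its speed limit or range.

## Working session

There is one attempt and no reset: what is moved stays moved. The work goes in short steps, each a Python script; the robot and the scene stay as the last script left them, time stands still between calls to the robot, and variables do not carry over. Pictures are saved under pics/ and viewed, and the job is handed in when it is done.

```bash
ls; mkdir -p pics
python3 - <<'E'
from workcell import env
import cv2
s=env.read_state(); print({k:(v if not hasattr(v,'round') else v) for k,v in s.items()})
for n in("side","top"):
    f=env.grab_frame(n); cv2.imwrite(f"pics/{n}0.png",f["image"]); print(n,{k:v for k,v in f.items() if k!="image"})
E
```

```text
pics
{'clock': 0.0, 'joint_positions': array([ 9.02734247e+01,  2.20928337e+01,  3.79679675e-01, -2.97052792e-02,
       -6.84103561e+01, -1.48170119e+01]), 'qvel': array([ 0.06982845, -0.0774528 , -0.02242335, -0.1295579 ,  0.08855333,
        0.01859582]), 'joint_torque': array([-8.56093102e-04, -3.90659451e+01,  1.87404907e+01,  4.21999678e+00,
        1.09770408e-02, -1.94556237e-04]), 'position': array([0.15676974, 0.60439967, 0.22143523]), 'tool_rot': array([-8.98735367e+01,  4.90631106e-03,  1.65445458e+02]), 'force': array([-0.12026601,  1.38531011, -0.03437734]), 'wrist_torque': array([ 0.01810204,  0.01536528, -0.01334479]), 'opening': 1.0041150864172061}
side {'fx': 536.4957130881553, 'fy': 536.4957130881553, 'cx': 283.27071912861624, 'cy': 200.10502809649537, 'position': array([ 0.35662151, -1.35965713,  0.81986601]), 'orientation': array([62.52132902, -0.1858358 , -9.63564473]), 'shot': 1}
top {'fx': 380.10101438498435, 'fy': 380.10101438498435, 'cx': 282.9414423152046, 'cy': 210.38872755766164, 'position': array([4.52521462e-01, 3.25430563e-04, 1.39451643e+00]), 'orientation': array([  5.54900168,   0.2459815 , -88.76003318]), 'shot': 2}
```

View pics/side0.png

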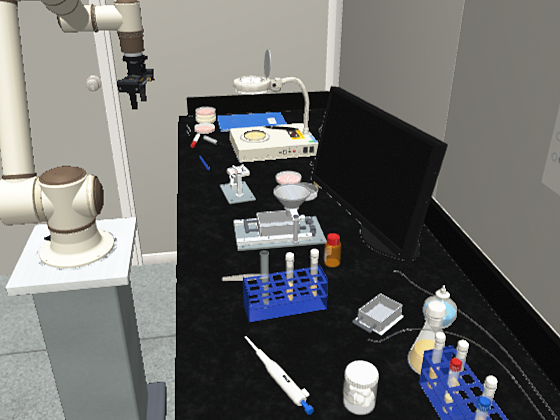

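View pics/top0.png

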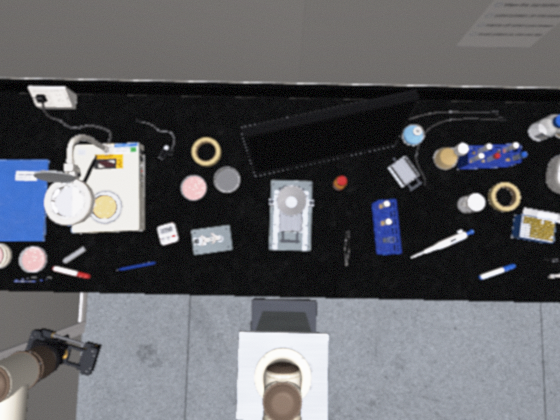

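The side view shows the uncapped tube at about (264,262) in the blue rack, the stand with box and funnel at (285,225), and the slant rest at (238,185). The top view shows the stand at (290,215), the rest at (212,240) and the rack at (387,227). The loose grey box at (405,172) in the top view is the smaller look-alike; the box in the rail is the one I want.

```bash
cat > h.py <<'E'
import numpy as np, cv2
from scipy.spatial.transform import Rotation as R
from workcell import env
def Rm(o): return R.from_euler('xyz',o,degrees=True).as_matrix()
def proj(f,P):
    P=np.atleast_2d(P); c=(P-f["position"])@Rm(f["orientation"])
    return np.c_[f["cx"]+f["fx"]*c[:,0]/-c[:,2], f["cy"]+f["fy"]*(-c[:,1])/-c[:,2]]
def ray(f,uv):
    d=np.array([(uv[0]-f["cx"])/f["fx"],-(uv[1]-f["cy"])/f["fy"],-1.]); d=Rm(f["orientation"])@d
    return f["position"],d/np.linalg.norm(d)
def atz(f,uv,z):
    o,d=ray(f,uv); return o+d*(z-o[2])/d[2]
def crop(f,name,u0,v0,u1,v1,s,pts=None):
    im=cv2.resize(f["image"][v0:v1,u0:u1],None,fx=s,fy=s,interpolation=cv2.INTER_CUBIC)
    if pts is not None:
        for p in proj(f,pts): cv2.circle(im,(int((p[0]+.5-u0)*s),int((p[1]+.5-v0)*s)),2,(0,0,255),-1)
    cv2.imwrite(name,im)
E
python3 - <<'E'
from h import *
import pickle
np.set_printoptions(precision=4,suppress=True)
F={n:env.grab_frame(n) for n in("side","top")}
pickle.dump(F,open("f0.pkl","wb"))
for t in ["stand","catch","funnel_mouth","box","box_handle","tube_center","tube_mouth","rest_seat","rest_fork","rack","tweezers"]:
    for n in F:
        r=env.search_frame(F[n],t)
        for q in r[:3]: print(t,n,round(q["score"],2),np.array(q["xyz"]),proj(F[n],q["xyz"])[0])
crop(F["side"],"pics/s1.png",215,150,345,330,4.4//1 and 4); crop(F["top"],"pics/t1.png",180,160,420,290,3)
print(env.read_state()["clock"])
E
```

```text
stand side 0.93 [ 0.5989 -0.0573  0.0193] [289.6177 234.5412]
stand side 0.73 [0.7244 0.2262 0.0145] [311.2374 189.7381]
stand top 0.58 [ 0.5873 -0.0174  0.0238] [290.2616 210.0577]
catch side 0.55 [ 0.601  -0.0581  0.0225] [290.3955 233.6677]
catch top 0.57 [ 0.5911 -0.0166  0.0266] [290.0727 208.9321]
funnel_mouth side 0.55 [ 0.6016 -0.0566  0.0192] [290.4965 234.3679]
funnel_mouth top 0.71 [ 0.5884 -0.0139  0.0236] [289.3011 209.7407]
box side 0.83 [ 0.7411 -0.4412  0.0141] [380.2073 316.7554]
box side 0.82 [ 0.5553 -0.0188  0.0323] [272.609  225.2281]
box side 0.6 [ 0.6002 -0.0561  0.0183] [289.9846 234.5878]
box top 0.72 [ 0.7412 -0.4281  0.0023] [401.6313 171.7035]
box top 0.68 [ 0.5398 -0.0182  0.0173] [290.1965 223.2639]
box_handle side 0.95 [ 0.7437 -0.4438  0.0158] [381.728  316.7826]
box_handle side 0.93 [ 0.5539 -0.0183  0.0313] [272.1111 225.4786]
box_handle top 0.83 [ 0.5344 -0.0171  0.018 ] [289.8664 224.7325]
box_handle top 0.57 [ 0.7407 -0.4281  0.0027] [401.6655 171.8149]
tube_center side 0.67 [ 0.484  -0.3557  0.1069] [263.6764 272.6874]
tube_center side 0.39 [ 0.4
[... 410 characters left out ...]
 [290.8403 210.1717]
rest_fork side 0.74 [0.7237 0.2242 0.0132] [311.1503 190.3574]
rest_fork side 0.55 [ 0.5535 -0.0176  0.0365] [271.9283 223.8275]
rest_fork side 0.43 [0.469  0.2672 0.0671] [234.041 175.67 ]
rest_fork top 0.73 [0.4739 0.2849 0.0596] [203.5534 239.4261]
rack side 0.98 [ 0.5314 -0.3624  0.0425] [284.495  295.0832]
rack side 0.66 [ 0.488  -0.3526  0.1083] [265.2163 271.2412]
rack side 0.16 [ 0.606  -0.3443  0.0994] [314.6541 267.6085]
rack top 0.68 [ 0.5314 -0.3524  0.0835] [387.3707 226.556 ]
rack top 0.64 [ 0.6027 -0.3243  0.1329] [382.8163 204.2171]
rack top 0.19 [0.4779 0.2862 0.0611] [203.1397 238.2644]
tweezers top 0.45 [ 0.4536 -0.2186  0.0071] [344.891  248.3293]
1.3
```

View pics/s1.png

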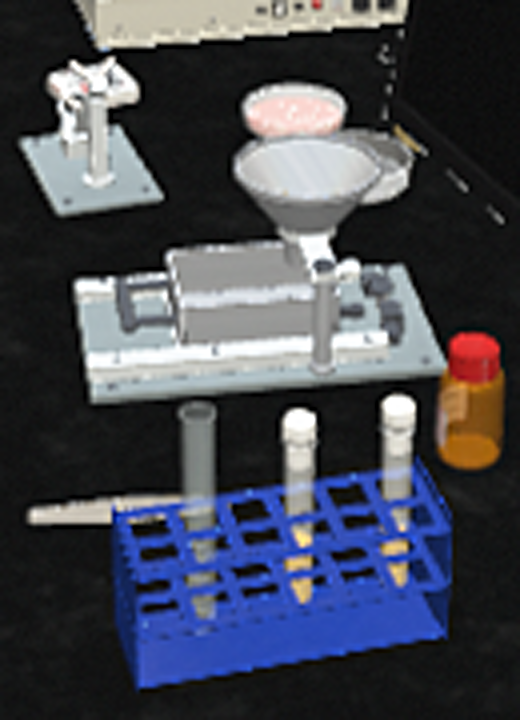

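View pics/t1.png

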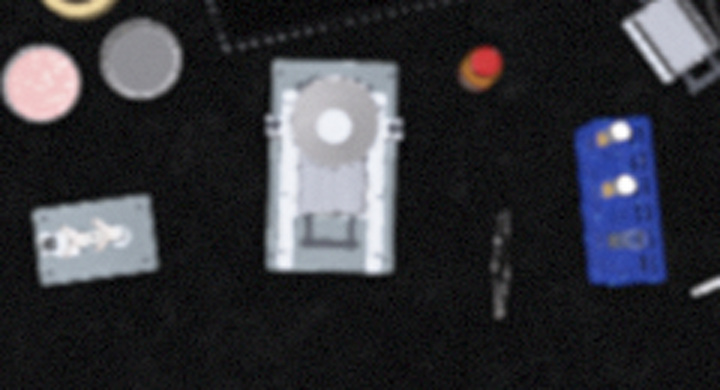

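Run:
```python
from h import *
import pickle
F=pickle.load(open("f0.pkl","rb"))
crop(F["side"],"pics/s2.png",214,155,264,210,10); crop(F["top"],"pics/t2.png",185,215,240,265,10)
```

```text
(no output)
```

View pics/s2.png

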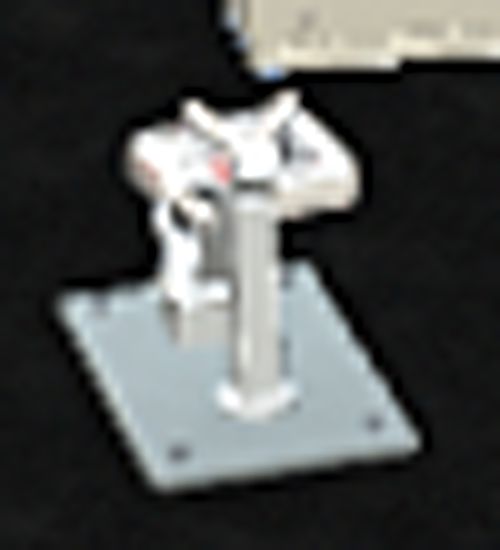

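View pics/t2.png

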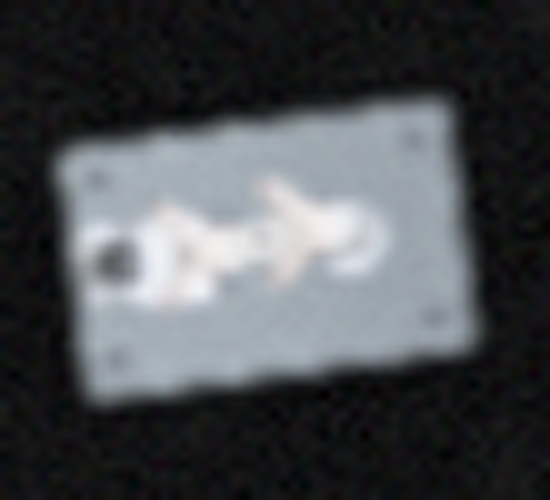

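Run:
```python
from h import *
import pickle
F=pickle.load(open("f0.pkl","rb"))
crop(F["side"],"pics/s3.png",230,180,330,255,8); crop(F["top"],"pics/t3.png",260,172,325,258,7)
crop(F["side"],"pics/s4.png",235,240,345,330,7); crop(F["top"],"pics/t4.png",365,190,410,262,8)
```

```text
(no output)
```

View pics/s3.png

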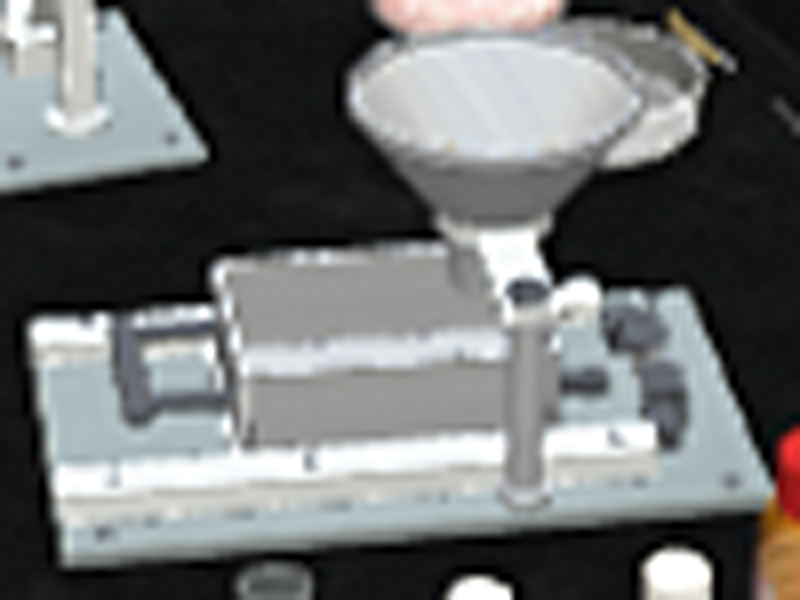

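View pics/t3.png

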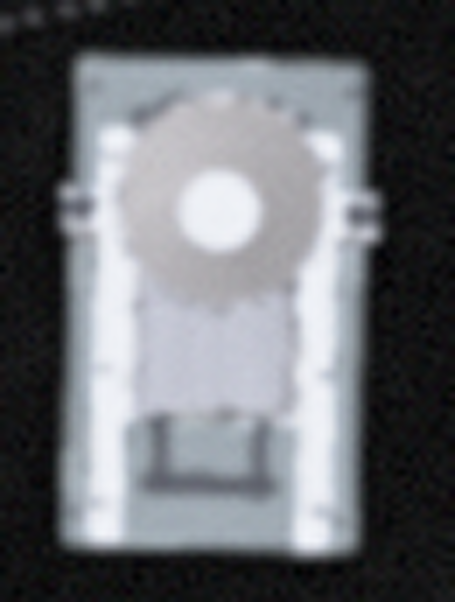

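View pics/s4.png

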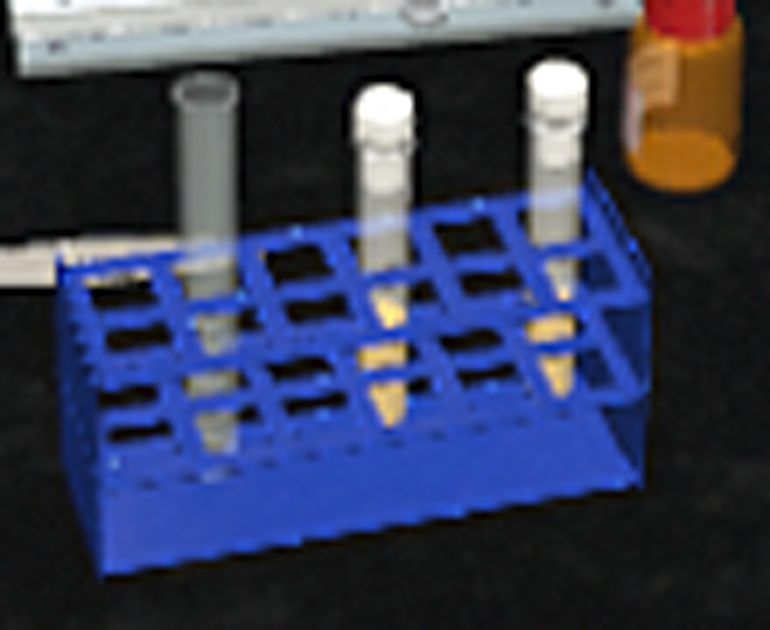

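View pics/t4.png

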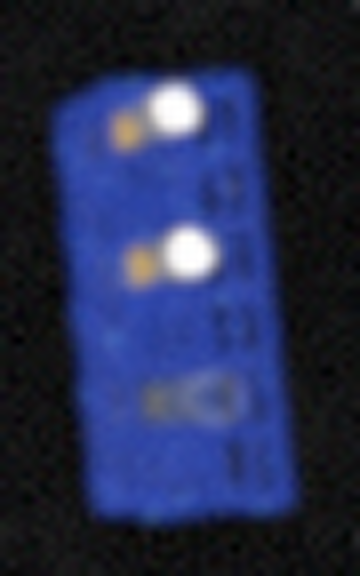

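```bash
cat > fit.py <<'E'
from h import *
import pickle
from scipy.optimize import least_squares
np.set_printoptions(precision=4,suppress=True)
F=pickle.load(open("f0.pkl","rb"))
def px(u0,v0,s,L): return np.array([[u0+(x+.5)/s-.5, v0+(y+.5)/s-.5] for x,y in L])
def fit(obs,x0):
    # obs: list (cam, model pts, pix)
    def P(p,M):
        c,s=np.cos(p[2]),np.sin(p[2]); M=np.atleast_2d(np.array(M,float))/1000
        return np.c_[p[0]+c*M[:,0]-s*M[:,1],p[1]+s*M[:,0]+c*M[:,1],M[:,2]]
    def res(p): return np.concatenate([(proj(F[c],P(p,M))-q).ravel()*(1.0) for c,M,q in obs])
    r=least_squares(res,x0,loss="soft_l1")
    for c,M,q in obs:
        r1=least_squares(lambda p:(proj(F[c],P(p,M))-q).ravel(),r.x)
        print(c,np.r_[r1.x[:2],np.degrees(r1.x[2])],"res",(proj(F[c],P(r.x,M))-q).round(1).tolist())
    print("FIT",np.r_[r.x[:2],np.degrees(r.x[2])])
    return r.x,lambda M:P(r.x,M)
# stand
s,S=fit([("top",[[135,75,10],[135,-75,10],[-120,-75,10],[-120,75,10],[45,0,140]],px(260,172,7,[(75,57),(368,65),(359,552),(62,545),(221,198)])),
 ("side",[[-120,-75,0],[135,-75,0],[135,75,10],[-120,75,10],[45,0,140]],px(230,180,8,[(65,568),(775,508),(692,288),(28,318),(496,97)]))],[.6,-.02,0])
r_,Rk=fit([("top",[[34,-94,88],[-34,-94,88],[-34,94,88],[34,94,88],[15,45,154]],px(365,190,8,[(55,105),(258,72),(298,518),(92,520),(218,396)])),
 ("side",[[-34,94,0],[-34,-94,0],[15,45,154]],px(235,240,7,[(103,577),(640,487),(207,92)]))],[.53,-.35,np.pi/2])
q,Q=fit([("top",[[70,45,8],[70,-45,8],[-70,-45,8],[-70,45,8]],px(185,215,10,[(452,97),(480,350),(90,407),(57,150)])),
 ("side",[[70,45,0],[70,-45,0],[-70,-45,8],[-70,45,8]],px(214,155,10,[(420,452),(155,492),(60,297),(310,262)]))],[.48,.27,-np.pi/2+.1])
print("funnel",S([45,0,140]),"tube",Rk([15,45,79]))
for c,uv in(("top",px(365,190,8,[(218,396)])[0]),("side",px(235,240,7,[(207,92)])[0])): print("mouth",c,atz(F[c],uv,.154))
# box handle
for c,uv in(("top",px(260,172,7,[(208,484)])[0]),("side",px(230,180,8,[(133,370)])[0])): print("handle",c,atz(F[c],uv,.036))
E
python3 fit.py
```

```text
top [ 0.564  -0.0184 -0.1673] res [[0.6, -0.3], [-0.6, -0.3], [-1.0, -0.3], [0.0, -0.6], [-0.1, -0.0]]
side [ 0.5663 -0.0137 -1.3684] res [[-0.3, 0.8], [-0.1, 0.8], [-0.6, 0.1], [0.1, 2.6], [-0.2, -1.0]]
FIT [ 0.5651 -0.0175 -0.5203]
top [ 0.5294 -0.3504 95.4465] res [[4.0, -2.7], [-1.8, -0.2], [-0.8, -1.4], [5.1, -0.0], [-1.3, 0.2]]
side [ 0.5335 -0.3526 95.4503] res [[-0.6, 1.2], [-0.0, 0.2], [-0.7, -0.3]]
FIT [ 0.5322 -0.3538 95.9036]
top [  0.4747   0.2668 -80.813 ] res [[-1.0, 0.1], [-0.7, -0.7], [0.0, -1.1], [0.5, 0.0]]
side [  0.4774   0.2721 -80.9497] res [[-0.2, 0.8], [-0.2, 0.8], [-0.4, 0.3], [-0.3, 0.3]]
FIT [  0.4761   0.2679 -80.8893]
funnel [[ 0.6101 -0.0179  0.14  ]] tube [[ 0.4859 -0.3435  0.079 ]]
mouth top [ 0.4868 -0.3477  0.154 ]
mouth side [ 0.4872 -0.3452  0.154 ]
handle top [ 0.4763 -0.0159  0.036 ]
handle side [ 0.4783 -0.016   0.036 ]
```

```bash
cat >> fit.py <<'E'
print("---rest")
def tri(a,b):
    (o1,d1),(o2,d2)=ray(F["top"],a),ray(F["side"],b)
    A=np.c_[d1,-d2]; t=np.linalg.lstsq(A,o2-o1,rcond=None)[0]; return (o1+d1*t[0]+o2+d2*t[1])/2, np.linalg.norm(o1+d1*t[0]-o2-d2*t[1])
m,g=tri(px(185,215,10,[(277,232)])[0],px(214,155,10,[(242,100)])[0])
c,s_=np.cos(q[2]),np.sin(q[2]); d=m[:2]-q[:2]; print("fork tip mid",m,g,"base frame",c*d[0]+s_*d[1],-s_*d[0]+c*d[1])
import sys
for e in (-10,0,10):
    ax=[[e+t*.7071,0,98+t*.7071] for t in (-75,-47,19,75)]
    al=[[e+t*.7071,y,98+t*.7071] for t in (-47,19) for y in (-19,19)]
    crop(F["side"],f"pics/se{e}.png",214,150,269,210,8,np.r_[Q(ax),Q(al)]); crop(F["top"],f"pics/te{e}.png",185,212,240,265,8,np.r_[Q(ax),Q(al)])
a=[np.hstack([cv2.resize(cv2.imread(f"pics/{k}e{e}.png"),(260,280)) for e in(-10,0,10)]) for k in "st"]
cv2.imwrite("pics/e.png",np.vstack(a))
E
python3 fit.py|sed -n '/---/,$p'
```

```text
---rest
fork tip mid [0.4801 0.2437 0.1168] 0.0017401452926007117 base frame 0.024558907765357536 5.4524136526869476e-05
```

View pics/e.png

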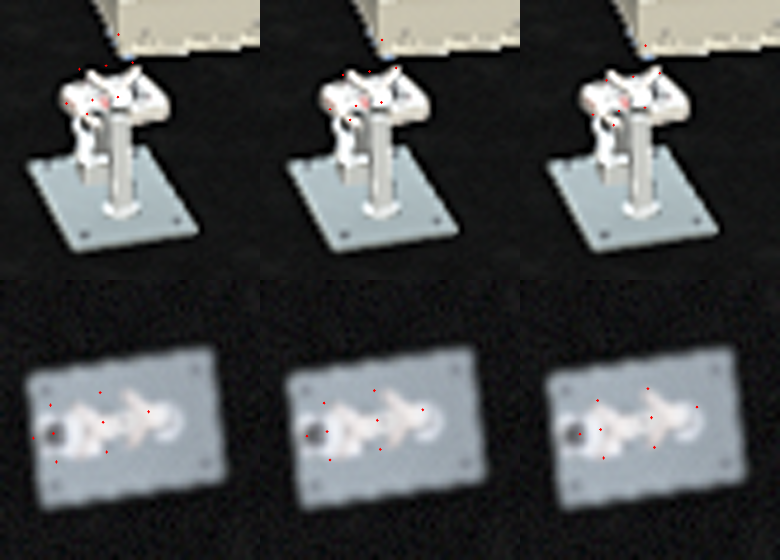

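```bash
cat >> h.py <<'E'
np.set_printoptions(precision=4,suppress=True)
def ori(t,j):
    t=np.array(t,float);t/=np.linalg.norm(t); j=np.array(j,float); j-=t*(j@t); j/=np.linalg.norm(j)
    return R.from_matrix(np.c_[np.cross(t,j),t,j]).as_euler('xyz',degrees=True)
QY=np.radians(-80.89); RB=np.array([.4761,.2679]); E_=.013
h=np.array([np.cos(QY),np.sin(QY),0]); U=np.array([0,0,1.])
zs=(h+U)/2**.5; xs=(h-U)/2**.5; ys=np.cross(zs,xs)
SEAT=np.array([*RB,0])+h*E_+U*.098
FUN=np.array([.6101,-.0175,.140]); TUBE=np.array([.487,-.3455])
E
python3 - <<'E'
from h import *
def t(n,p,o):
    j=env.inverse_kinematics(list(p),list(o)); print(n,np.round(p,3),np.round(o,1),None if j is None else np.round(j,1))
print(ys,SEAT)
for s in(1,-1):
    t("push",[.44,-.017,.025],ori([0,0,-1],[0,s,0]))
    for a in (0,30,60,90,120,150): t("rack%d"%a,[*TUBE,.110],ori([0,0,-1],[s*np.cos(np.radians(a)),s*np.sin(np.radians(a)),0]))
    t("lay",SEAT+zs*.031,ori(-zs,s*ys))
    t("layabove",SEAT+zs*.031-xs*.06,ori(-zs,s*ys))
    t("regrasp",SEAT-zs*.014+xs*.019,ori(xs,s*ys))
    t("pre",SEAT-zs*.014-xs*.1,ori(xs,s*ys))
print(env.read_state()["clock"])
for th in (0,15,30,45):
  for az in (-60,-30,0,30,60):
    T=np.array([np.cos(np.radians(az))*np.cos(np.radians(th)),np.sin(np.radians(az))*np.cos(np.radians(th)),-np.sin(np.radians(th))])
    lev=np.cross(T,U);lev/=np.linalg.norm(lev); dn=np.cross(T,lev); dn*=-np.sign(dn[2])
    out=[]
    for psi in (-90,-60,-45,-30,0,30,45,60,90):
        p=np.radians(psi); m=np.cos(p)*dn+np.sin(p)*lev
        for s in (1,-1):
            # mouth dir = s * x_tool
            j=np.cross(s*m,T) # z = x × y
            G=FUN+U*.012-.089*m
            k=env.inverse_kinematics(list(G+.019*T),list(ori(T,j)))
            if k is not None: out.append((psi,s,round(float(np.degrees(np.arcsin(m[2])))),np.round(k,0).astype(int).tolist()))
    print(th,az,out)
E
```

```text
[0.9874 0.1583 0.    ] [0.4782 0.2551 0.098 ]
push [ 0.44  -0.017  0.025] [-90.   0.   0.] [  19.1   19.8  -38.9   -0.   -31.3 -109.1]
rack0 [ 0.487 -0.346  0.11 ] [-90.   0. -90.] [ -19.8   25.1  -12.2   -0.   -52.7 -160.2]
rack30 [ 0.487 -0.346  0.11 ] [-90.   0. -60.] [ -19.8   25.1  -12.2   -0.   -52.7 -130.2]
rack60 [ 0.487 -0.346  0.11 ] [-90.   0. -30.] [ -19.8   25.1  -12.2   -0.   -52.7 -100.2]
rack90 [ 0.487 -0.346  0.11 ] [-90.   0.   0.] [-19.8  25.1 -12.2  -0.  -52.7 -70.2]
rack120 [ 0.487 -0.346  0.11 ] [-90.   0.  30.] [-19.8  25.1 -12.2   0.  -52.7 -40.2]
rack150 [ 0.487 -0.346  0.11 ] [-90.   0.  60.] [-19.8  25.1 -12.2   0.  -52.7 -10.2]
lay [0.482 0.233 0.12 ] [-90.   45.  -80.9] [  13.2   23.8  -10.3  -51.7  -64.  -156.7]
layabove [0.475 0.275 0.162] [-90.   45.  -80.9] [  18.2   20.    -8.8  -51.   -64.  -164.3]
regrasp [0.479 0.252 0.075] [-90.  -45.  -80.9] [ 58.9  37.2 -21.2  28.8 -71.4 110.9]
pre [0.465 0.335 0.159] [-90.  -45.  -80.9] [ 63.9  35.9  -7.6  24.1 -86.2 114.8]
push [ 0.44  -0.017  0.025] [ -90.    0. -180.] [ 19.1  19.8 -38.9   0.  -31.3  70.9]
r
[... 12186 characters left out ...]
8]), (-45, 1, -30, [-8, 27, 6, -49, -60, 135]), (-45, -1, -30, [-8, 27, 6, -49, -60, -45]), (-30, 1, -38, [-6, 25, 4, -49, -59, 149]), (-30, -1, -38, [-6, 25, 4, -49, -59, -31]), (0, -1, -45, [-4, 21, -1, -50, -56, -2]), (30, 1, -38, [-3, 18, -7, -51, -54, -150]), (30, -1, -38, [-3, 18, -7, -51, -54, 30]), (45, 1, -30, [-3, 17, -10, -52, -53, -133]), (45, -1, -30, [-3, 17, -10, -52, -53, 47]), (60, 1, -21, [-4, 16, -13, -54, -52, -115]), (60, -1, -21, [-4, 16, -13, -54, -52, 65]), (90, 1, 0, [-8, 18, -16, -56, -52, -78]), (90, -1, 0, [-8, 18, -16, -56, -52, 102])]<sys>:0: UserWarning: Gimbal lock detected. Setting third angle to zero since it is not possible to uniquely determine all angles.
```

Run:
```python
from h import *
def st(n): s=env.read_state(); print(n,round(s["clock"],2),s["position"],s["force"],round(s["opening"],3))
o=ori([0,0,-1],[0,1,0])
env.gripper_to(0.0,20); st("shut")
env.goto([.435,-.017,.20],o); st("above")
env.move_straight([.435,-.017,.026],rate=.2); st("down")
r=env.move_straight([.455,-.017,.026],rate=.1,force_limit=15); st(r)
r=env.move_straight([.525,-.0175,.026],rate=.05,force_limit=22); st(r)
env.dwell(.2); st("end")
f=env.grab_frame("top"); crop(f,"pics/push_t.png",260,172,325,258,7)
f=env.grab_frame("side"); crop(f,"pics/push_s.png",230,180,330,255,8)
```

```text
shut 2.83 [0.1569 0.605  0.2225] [ 0.3428 -0.0999 -0.1928] 0.008
above 5.25 [ 0.4353 -0.0165  0.2001] [-0.2708 -0.0067  0.2958] 0.003
down 6.27 [ 0.4358 -0.0167  0.0266] [-0.3085 -0.1743 -0.0719] 0.007
False 6.62 [ 0.4555 -0.0168  0.0266] [-0.141  -0.2721 -0.4113] 0.006
True 7.52 [ 0.4906 -0.019   0.0239] [-0.5018 -0.134   0.7262] 0.002
end 7.72 [ 0.4906 -0.0189  0.0239] [ 0.1991 -0.2182  0.517 ] 0.002
```

View pics/push_s.png

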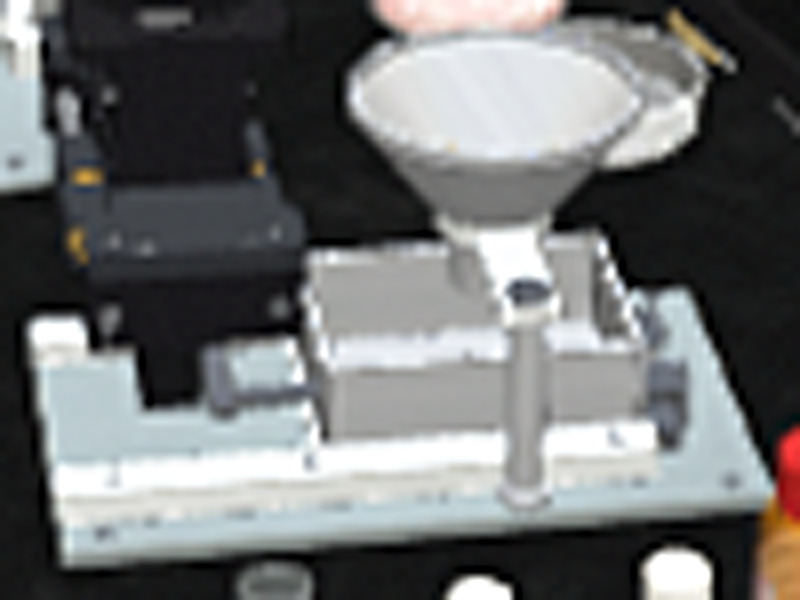

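View pics/push_t.png

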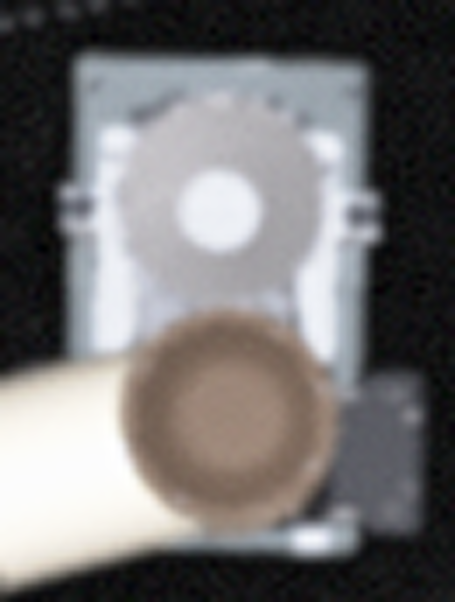

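Run:
```python
from h import *
def st(n): s=env.read_state(); print(n,round(s["clock"],2),s["position"],s["force"],round(s["opening"],3))
r=env.move_straight([.525,-.0175,.026],rate=.04,force_limit=18); st(r)
env.move_straight([.46,-.0175,.03],rate=.2); 
env.move_straight([.445,-.0175,.22],rate=.25); st("up")
env.gripper_to(1.0)
env.goto([*TUBE,.26],ori([0,0,-1],[np.cos(np.radians(110)),np.sin(np.radians(110)),0])); st("over")
f=env.grab_frame("side"); crop(f,"pics/p2s.png",230,180,330,255,8)
t=env.grab_frame("top"); crop(t,"pics/p2t.png",260,172,325,258,7)
```

```text
True 8.19 [ 0.4904 -0.0194  0.0233] [-0.4611 -0.2638 -0.8793] 0.008
up 9.4 [ 0.4445 -0.0176  0.2188] [-0.1466 -0.7378  1.0593] 0.005
over 12.18 [ 0.4871 -0.3448  0.2598] [0.516  0.0462 0.3159] 0.998
```

View pics/p2s.png

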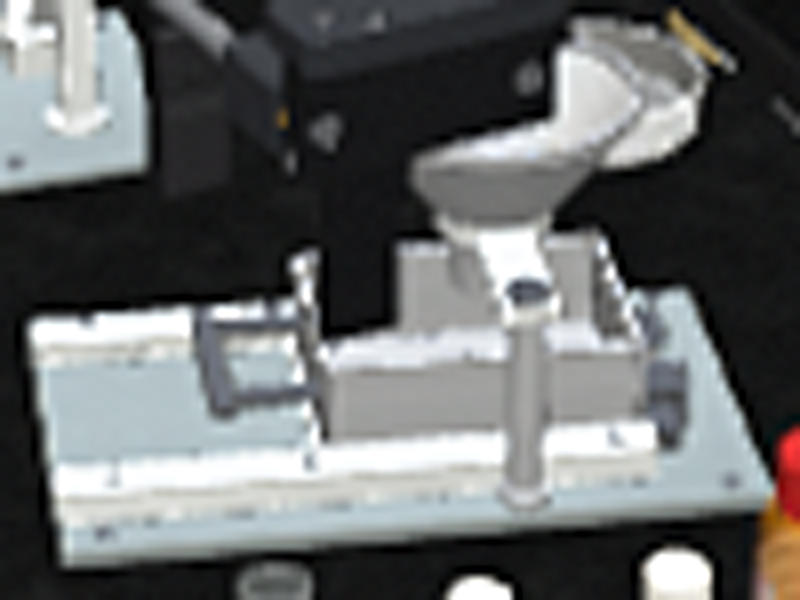

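View pics/p2t.png

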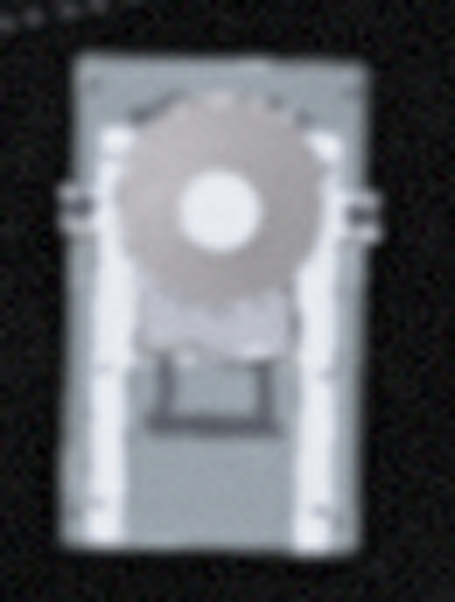

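```bash
cat > f2.py <<'E'
import io,contextlib
with contextlib.redirect_stdout(io.StringIO()):
    from fit import *
for c,uv in(("top",px(260,172,7,[(212,424)])[0]),("side",px(230,180,8,[(217,366)])[0])):
    w=atz(F[c],uv,.036); cc,ss=np.cos(s[2]),np.sin(s[2]); d=w[:2]-s[:2]; print("handle",c,w,"stand x",cc*d[0]+ss*d[1])
# rear wall top corner
E
python3 f2.py
```

```text
handle top [ 0.5068 -0.0174  0.036 ] stand x -0.05826629644475889
handle side [ 0.5087 -0.0181  0.036 ] stand x -0.05642054691148466
```

Both views put the handle at stand x of about -57 to -58 mm, and -58 is home. A second 18 N push met the rigid stop at the same place, so the box is in the catch. Next is the tube. It is the only one in the rack without a cap and the tallest, at side (264,253) and top (392,239); the capped tubes at side (290,257) and (315,252) stay.

Run:
```python
from h import *
def st(n): s=env.read_state(); print(n,round(s["clock"],2),s["position"],s["force"],round(s["opening"],3))
r=env.move_straight([*TUBE,.110],rate=.2,force_limit=10); st(("down",r))
f=env.grab_frame("side"); crop(f,"pics/g0.png",235,220,335,310,8)
```

```text
('down', False) 13.18 [ 0.488  -0.3457  0.1113] [ 0.2797 -0.3486  0.259 ] 1.001
```

View pics/g0.png

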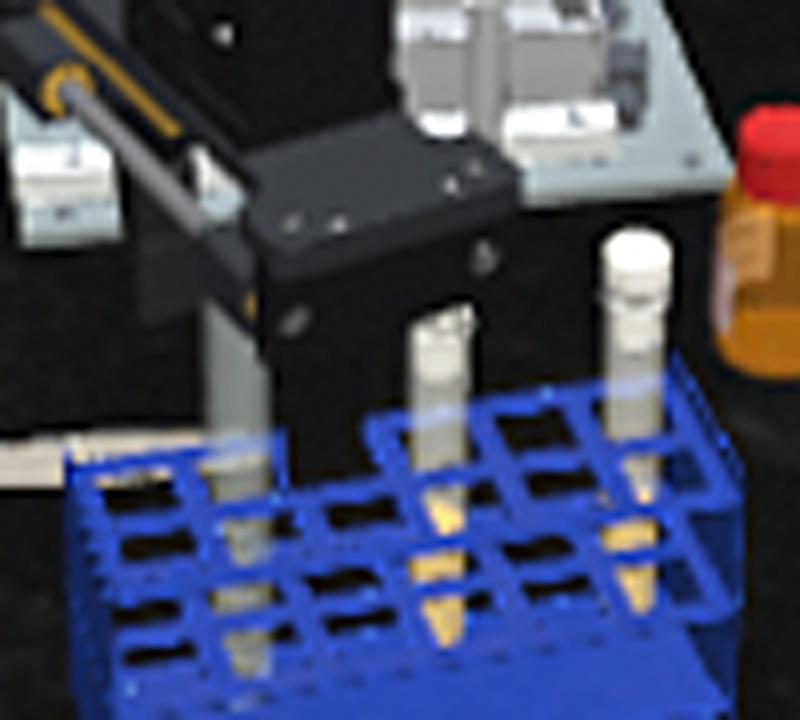

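Run:
```python
from h import *
def st(n): s=env.read_state(); print(n,round(s["clock"],2),s["position"],s["force"],round(s["opening"],3))
env.gripper_to(0.0,20); st("grip")
env.move_straight([*TUBE,.135],rate=.1); st("up25")
env.move_straight([*TUBE,.215],rate=.2); st("up105")
f=env.grab_frame("side"); crop(f,"pics/g1.png",235,190,335,300,7)
L=SEAT+zs*.031
for s_ in (1,-1):
    for k in (.05,.12): j=env.inverse_kinematics(list(L-xs*k+zs*.004),list(ori(-zs,s_*ys))); print(s_,k,j)
print(env.read_state()["joint_positions"])
```

```text
grip 14.31 [ 0.4869 -0.3454  0.11  ] [-0.6985  1.2625 -1.0517] 0.237
up25 14.71 [ 0.4869 -0.3454  0.135 ] [-0.1314  0.4282 -1.3528] 0.239
up105 15.26 [ 0.4863 -0.3449  0.2136] [-1.0001  0.5572 -2.1958] 0.236
1 0.05 [  17.0712   20.4029   -9.008   -50.9606  -64.3703 -163.1117]
1 0.12 [  22.9409   16.675    -6.4246  -49.6122  -64.3479 -172.2261]
-1 0.05 [ 17.0712  20.4029  -9.008  -50.9606 -64.3703  16.8883]
-1 0.12 [ 22.9409  16.675   -6.4246 -49.6122 -64.3479   7.7739]
[-19.832   19.7149  -4.4969  -0.0699 -66.0121 -50.1695]
```

View pics/g1.png

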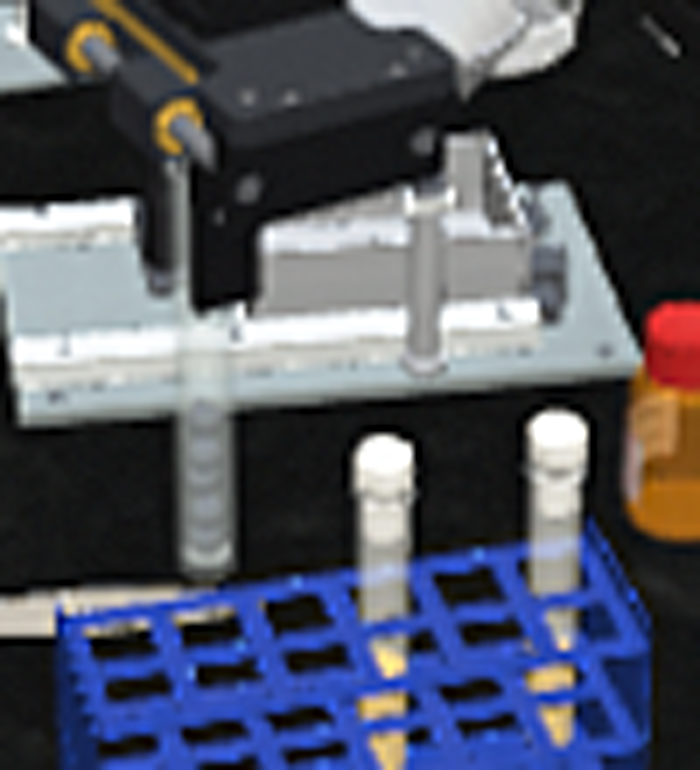

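Run:
```python
from h import *
def st(n): s=env.read_state(); print(n,round(s["clock"],2),s["position"],s["force"],round(s["opening"],3))
L=SEAT+zs*(.031+.006); o=list(ori(-zs,-ys))
env.move_straight([.48,-.3455,.29],rate=.25)
env.move_straight(list(L-xs*.12+U*.08),o,rate=.25); st("via")
env.move_straight(list(L-xs*.03),rate=.2); st("near")
f=env.grab_frame("side"); crop(f,"pics/l0s.png",210,130,270,215,8)
f=env.grab_frame("top"); crop(f,"pics/l0t.png",180,200,250,275,8)
```

```text
via 18.54 [0.4689 0.3125 0.2891] [-0.7718  0.7442 -1.2808] 0.235
near 19.48 [0.4796 0.2505 0.1464] [-0.1334 -0.4628 -0.7059] 0.237
```

View pics/l0s.png

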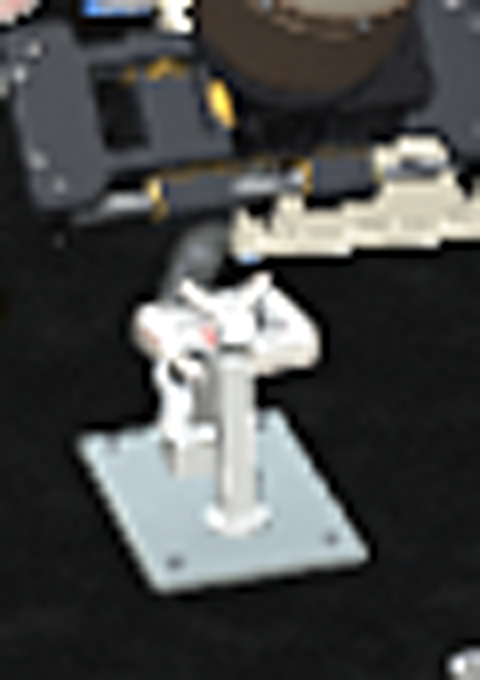

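View pics/l0t.png

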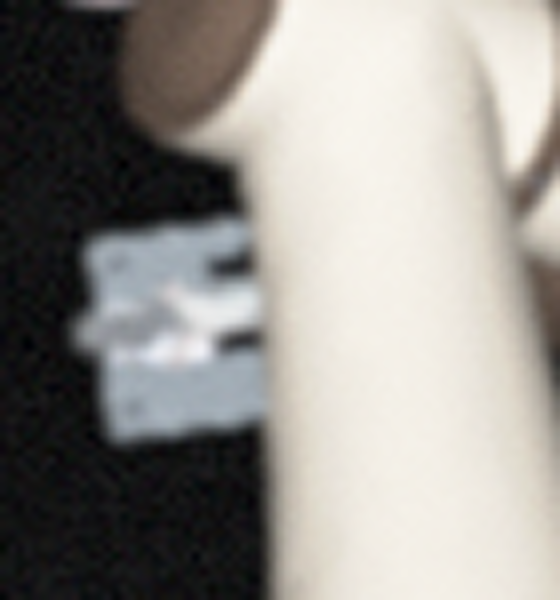

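Run:
```python
from h import *
def st(n): s=env.read_state(); print(n,round(s["clock"],2),s["position"],s["force"],"off z,x,y mm",1000*np.array([(s["position"]-SEAT)@zs-.031,(s["position"]-SEAT)@xs,(s["position"]-SEAT)@ys]))
L=SEAT+zs*(.031+.006)
env.move_straight(list(L-xs*.012),rate=.12); st("12")
r=env.move_straight(list(L+xs*.008),rate=.03,force_limit=4); st(r)
f=env.grab_frame("side"); crop(f,"pics/l1s.png",210,130,270,215,8)
f=env.grab_frame("top"); crop(f,"pics/l1t.png",180,200,250,275,8)
```

```text
12 19.88 [0.4809 0.2377 0.1329] [-0.5917  0.3734  0.1128] off z,x,y mm [  6.1107 -12.2451  -0.0376]
True 20.29 [0.4824 0.2325 0.1272] [0.3912 2.3002 2.8984] off z,x,y mm [ 5.932  -4.4304  0.6234]
```

View pics/l1s.png

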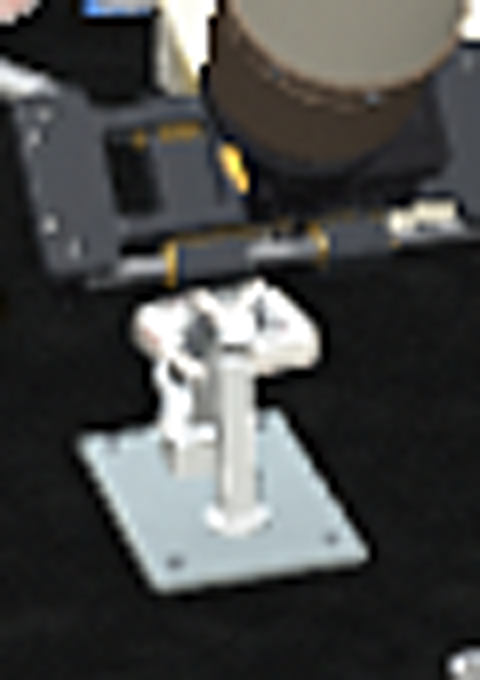

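View pics/l1t.png

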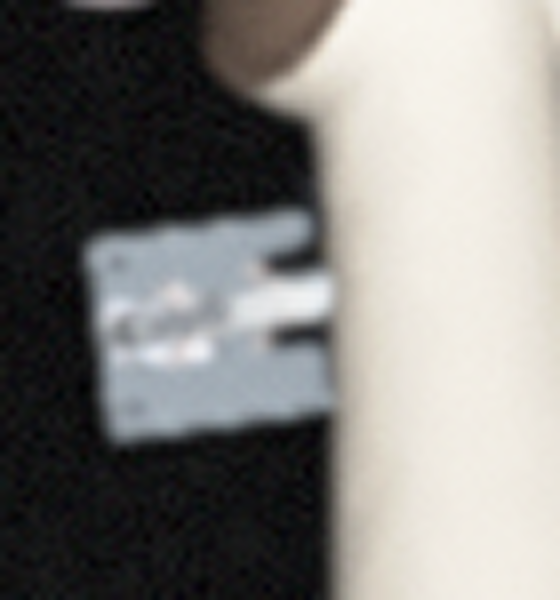

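Run:
```python
from h import *
def st(n): s=env.read_state(); print(n,round(s["clock"],2),s["position"],s["force"],"off z,x,y mm",1000*np.array([(s["position"]-SEAT)@zs-.031,(s["position"]-SEAT)@xs,(s["position"]-SEAT)@ys]), s["opening"])
p=env.read_state()["position"]
r=env.move_straight(list(p-zs*.016),rate=.03,force_limit=4); st(r)
f=env.grab_frame("top"); crop(f,"pics/l2t.png",180,200,250,275,8)
```

```text
True 20.77 [0.4815 0.2389 0.121 ] [ 0.3613 -1.4804  2.0404] off z,x,y mm [-3.0857 -4.5792  0.7509] 0.2400634406626111
```

View pics/l2t.png

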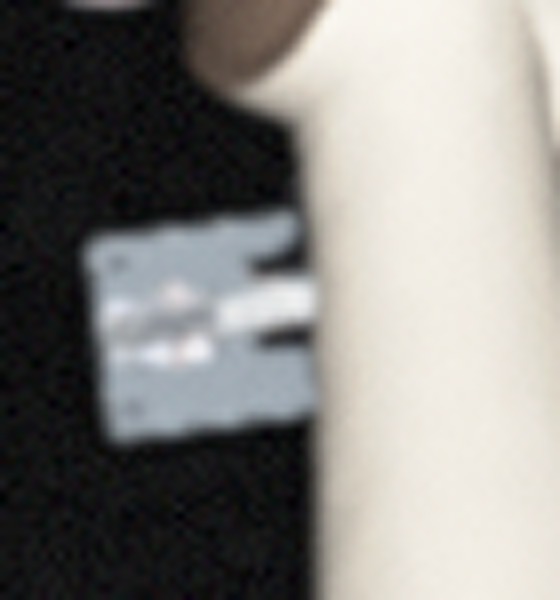

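```bash
sed -i 's/^FUN=/SEAT=SEAT-zs*.0031-xs*.0045+ys*.0007\nFUN=/' h.py
python3 - <<'E'
from h import *
def st(n): s=env.read_state(); print(n,round(s["clock"],2),s["position"],s["force"],s["opening"])
p=env.read_state()["position"]
env.gripper_to(0.6); st("open")
env.move_straight(list(p+zs*.12),rate=.2); st("back")
f=env.grab_frame("side"); crop(f,"pics/m0s.png",210,130,270,215,8,[SEAT-zs*.075,SEAT,SEAT+zs*.075])
f=env.grab_frame("top"); crop(f,"pics/m0t.png",180,200,250,275,8,[SEAT-zs*.075,SEAT,SEAT+zs*.075])
j=env.read_state()["joint_positions"]; print(j)
G=SEAT-zs*.014
for s_ in(1,-1): print(env.inverse_kinematics(list(G-xs*.11),list(ori(xs,s_*ys))),env.inverse_kinematics(list(G+xs*.019),list(ori(xs,s_*ys))))
E
```

```text
open 21.65 [0.4818 0.2391 0.1215] [-0.1467  1.4811 -0.4873] 0.5989013878071076
back 22.4 [0.4943 0.1555 0.2053] [-0.9329  0.2929  0.2633] 0.5969480638506737
[  5.5168  18.6265  -4.8946 -46.8098 -76.1343  19.4702]
[ 64.4928  36.2247  -5.4913  23.701  -87.9279 115.1083] [ 59.1979  37.4273 -20.4855  28.5129 -71.8819 111.0149]
[ 64.4928  36.2247  -5.4913  23.701  -87.9279 -64.8917] [ 59.1979  37.4273 -20.4855  28.5129 -71.8819 -68.9851]
```

View pics/m0s.png

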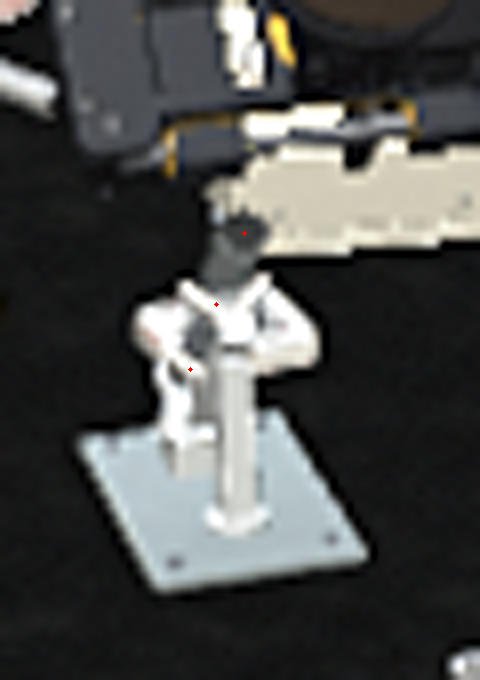

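View pics/m0t.png

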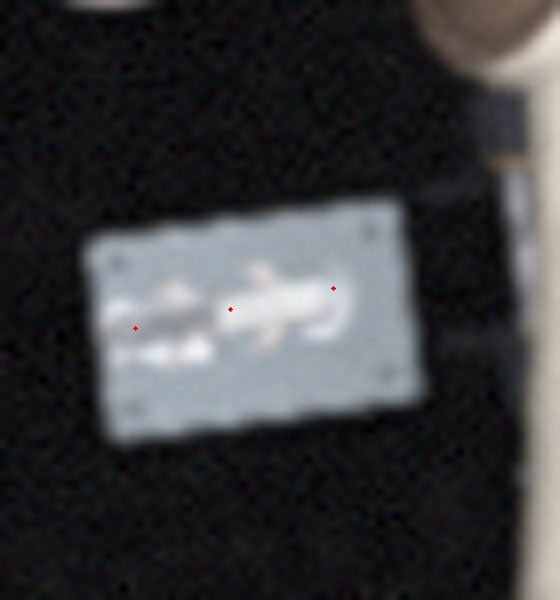

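Run:
```python
from h import *
def st(n): s=env.read_state(); print(n,round(s["clock"],2),s["position"],s["force"],s["opening"],s["joint_positions"])
p=env.read_state()["position"]; G=SEAT-zs*.014; o=list(ori(xs,-ys))
env.move_straight(list(p+U*.10),rate=.25)
env.move_straight(list(G-xs*.14+U*.06),o,rate=.15); st("pre")
env.gripper_to(0.8)
env.move_straight(list(G-xs*.03),rate=.2); st("near")
f=env.grab_frame("side"); crop(f,"pics/n0s.png",200,120,280,215,7)
f=env.grab_frame("top"); crop(f,"pics/n0t.png",160,190,260,275,7)
```

```text
pre 24.77 [0.461  0.3674 0.249 ] [0.8357 0.1781 0.3032] 0.6041084262860413 [ 65.4535  33.5916   2.3065  23.2544 -97.7126 -61.5215]
near 26.35 [0.4736 0.2922 0.1111] [0.4804 0.3061 0.3999] 0.7983555119543525 [ 61.4139  36.5497 -14.9978  26.2795 -78.0127 -67.1806]
```

View pics/n0s.png

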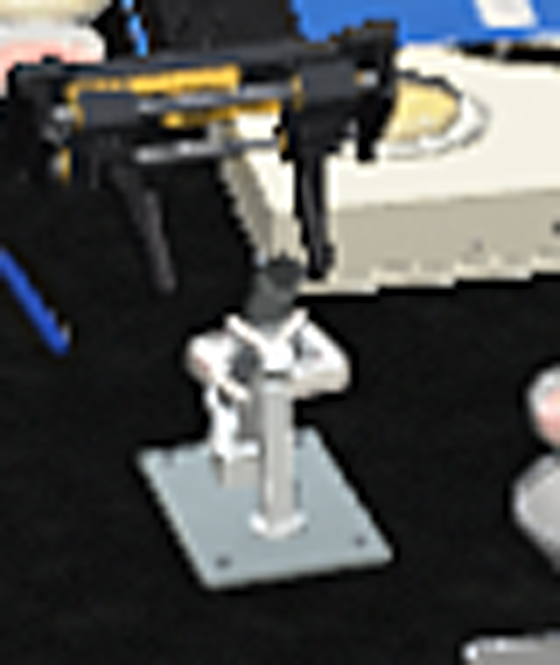

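View pics/n0t.png

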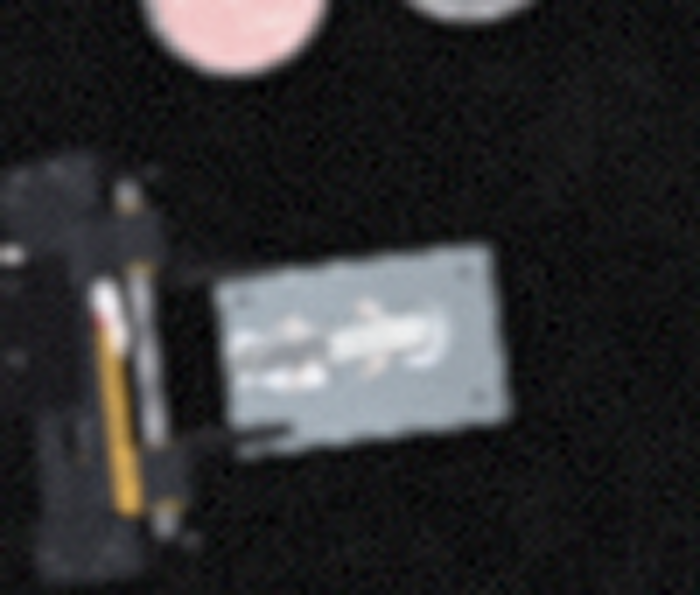

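Run:
```python
from h import *
def st(n): s=env.read_state(); print(n,round(s["clock"],2),s["position"],s["force"],s["opening"])
G=SEAT-zs*.014
r=env.move_straight(list(G+xs*.018),rate=.12,force_limit=8); st(r)
env.gripper_to(0.0,25); st("grip")
# plan check
for az in (-60,-70,-80,-90):
  for th in (10,20,30):
    a,b=np.radians([az,th]); T=np.array([np.cos(a)*np.cos(b),np.sin(a)*np.cos(b),-np.sin(b)])
    lev=np.cross(T,U);lev/=np.linalg.norm(lev); dn=np.cross(T,lev); dn*=-np.sign(dn[2])
    out=[]
    for psi in (-150,-110,-90,-70,-50,-35,-20):
        p=np.radians(psi); m=np.cos(p)*dn+np.sin(p)*lev; j=np.cross(-m,T)
        M=FUN+U*.02
        k=env.inverse_kinematics(list(M-.089*m+.019*T),list(ori(T,j)))
        out.append(None if k is None else np.round(k).astype(int).tolist())
    print(az,th,out)
```

```text
False 27.0 [0.4789 0.2583 0.0768] [ 0.2951  0.3299 -0.0529] 0.7997394598811154
grip 27.88 [0.4785 0.2577 0.0763] [ 0.3005 -0.6186 -0.662 ] 0.2298047256557006
-60 10 [[25, 43, -56, 97, -81, -69], [23, 36, -61, 98, -81, -27], None, [21, 28, -60, 98, -80, 21], [21, 26, -57, 97, -79, 46], [22, 25, -55, 96, -79, 65], [22, 26, -52, 95, -79, 83]]
-60 20 [[25, 37, -56, 96, -70, -63], [22, 30, -60, 98, -70, -20], [20, 26, -60, 98, -69, 4], [19, 23, -59, 97, -69, 29], [19, 21, -55, 96, -68, 54], [19, 21, -53, 94, -68, 72], [20, 22, -50, 93, -68, 90]]
-60 30 [[25, 31, -55, 92, -60, -55], [21, 24, -59, 95, -59, -12], [19, 21, -58, 95, -59, 12], [18, 19, -56, 93, -58, 37], [17, 18, -53, 91, -58, 62], [17, 18, -50, 89, -58, 81], [18, 19, -47, 87, -58, 98]]
-70 10 [[31, 44, -49, 80, -79, -63], [31, 38, -54, 80, -80, -22], [30, 34, -55, 79, -80, 1], [30, 31, -54, 79, -81, 25], [29, 29, -51, 80, -82, 50], [28, 28, -49, 80, -82, 68], [28, 29, -45, 80, -82, 86]]
-70 20 [[31, 39, -49, 78, -70, -58], [30, 32, -54, 78, -71, -16], [29, 29, -54, 78, -71, 8], [28, 26, -53, 78, -72, 32], [27, 24, -50, 78, -73
[... 802 characters left out ...]
29, 24, -41, 60, -70, 65], [27, 24, -38, 61, -71, 83], [26, 25, -35, 61, -72, 100]]
-90 10 [[35, 49, -32, 54, -85, -52], [37, 43, -37, 52, -86, -12], [37, 40, -38, 52, -88, 10], [36, 37, -37, 53, -89, 33], [34, 36, -35, 55, -91, 56], [33, 35, -33, 56, -92, 74], [31, 36, -30, 57, -93, 91]]
-90 20 [[35, 45, -31, 51, -79, -48], [37, 38, -36, 50, -80, -8], [36, 35, -37, 50, -81, 14], [35, 33, -37, 51, -83, 37], [33, 31, -34, 53, -84, 60], [31, 31, -32, 54, -85, 78], [30, 32, -29, 55, -86, 95]]
-90 30 [[35, 40, -30, 48, -73, -43], [36, 34, -36, 47, -73, -3], [35, 31, -37, 48, -74, 19], [33, 28, -36, 48, -76, 42], [31, 27, -34, 50, -77, 65], [29, 27, -31, 51, -78, 83], [27, 28, -29, 52, -79, 100]]
```

```bash
cat >> h.py <<'E'
def pour_pose(psi,dx,dy,dz,az=-85,th=20):
    a,b=np.radians([az,th]); T=np.array([np.cos(a)*np.cos(b),np.sin(a)*np.cos(b),-np.sin(b)])
    lev=np.cross(T,U);lev/=np.linalg.norm(lev); dn=np.cross(T,lev); dn*=-np.sign(dn[2])
    p=np.radians(psi); m=np.cos(p)*dn+np.sin(p)*lev
    M=FUN+np.array([dx,dy,dz])
    return list(M-.089*m+.018*T),list(ori(T,np.cross(-m,T))),m
E
python3 - <<'E'
from h import *
def st(n): s=env.read_state(); print(n,round(s["clock"],2),s["position"],s["force"],s["opening"],s["joint_positions"])
G=SEAT-zs*.014
env.move_straight(list(G+xs*.018-xs*.07),rate=.12); st("lift")
env.move_straight(list(G+xs*.018-xs*.07+U*.11),rate=.25); st("up")
p,o,m=pour_pose(-140,-.03,0,.10); print(p,m)
env.move_straight(p,o,rate=.13); st("K0")
f=env.grab_frame("side"); crop(f,"pics/k0s.png",220,130,340,250,6)
f=env.grab_frame("top"); crop(f,"pics/k0t.png",220,150,340,270,6)
E
```

```text
lift 28.62 [0.4702 0.3059 0.1253] [ 0.0873 -0.6566 -1.1866] 0.2273492739621194 [ 62.291   36.3755 -12.6645  25.3854 -80.6967 -66.4998]
up 29.21 [0.4702 0.3057 0.2351] [ 0.0723 -0.3131 -1.2062] 0.22783325091866094 [ 62.3067  30.1891  -6.3792  24.9953 -91.9715 -61.2101]
[np.float64(0.5225514717576067), np.float64(-0.016106615558256362), np.float64(0.16977731579516506)] [ 0.6632 -0.205   0.7198]
K0 31.93 [ 0.5228 -0.0156  0.1699] [-0.3806 -0.5563 -1.4261] 0.22711739522024163 [ 38.4481  32.7478 -39.0257  52.664  -80.5969 -34.6849]
```

View pics/k0s.png

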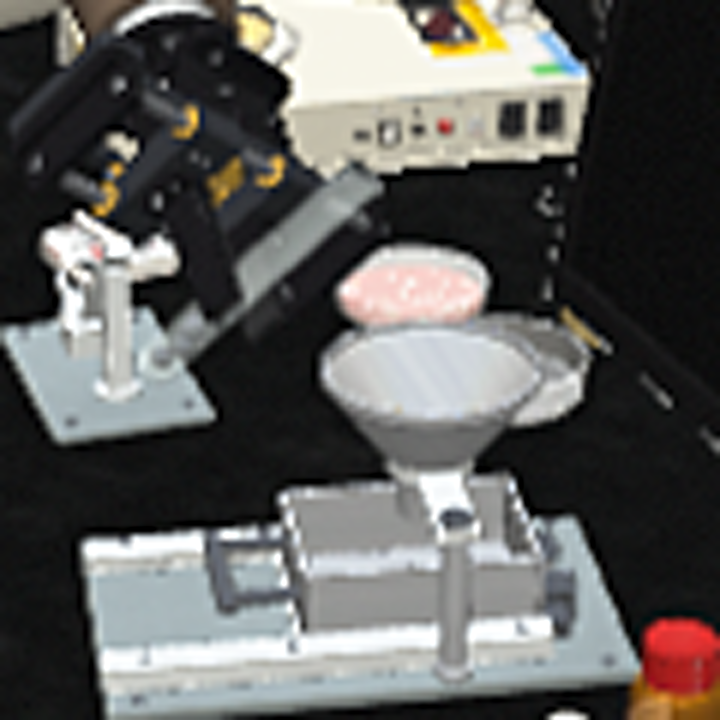

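View pics/k0t.png

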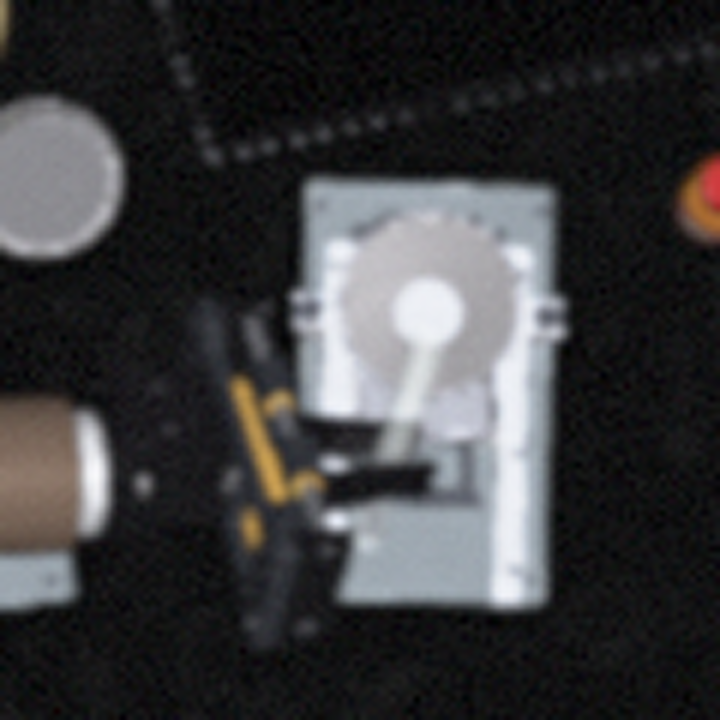

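Run:
```python
from h import *
def st(n): s=env.read_state(); print(n,round(s["clock"],2),s["position"],s["force"],s["opening"])
ims=[]
for k in [(-115,-.03,0,.055),(-97,-.025,0,.030),(-82,-.022,0,.018),(-68,-.018,0,.010),(-52,-.012,0,.004),(-35,-.006,-.006,-.002)]:
    p,o,m=pour_pose(*k); env.move_straight(p,o,rate=.1); st((k[0],round(np.degrees(np.arcsin(m[2])))))
    f=env.grab_frame("side"); ims.append(f["image"][150:250,220:340])
env.dwell(.3)
f=env.grab_frame("side"); crop(f,"pics/k4s.png",220,130,340,250,6)
f=env.grab_frame("top"); crop(f,"pics/k4t.png",220,150,340,270,6)
cv2.imwrite("pics/pour.png",cv2.resize(np.vstack([np.hstack(ims[:3]),np.hstack(ims[3:])]),None,fx=2.2,fy=2.2))
```

```text
(-115, 23) 32.61 [ 0.5005 -0.0282  0.1537] [ 0.2429  1.098  -0.3384] 0.2296547421893712
(-97, 7) 33.12 [ 0.4986 -0.0381  0.1538] [-0.3906  0.0695 -0.9497] 0.2225786430115813
(-82, -8) 33.58 [ 0.5023 -0.0461  0.1635] [-0.3917  0.2668 -1.2286] 0.225833646647059
(-68, -21) 34.02 [ 0.5122 -0.0529  0.1749] [-0.3204  0.1129 -0.2659] 0.22786343213805366
(-52, -35) 34.51 [ 0.531  -0.0592  0.1891] [ 0.1235 -1.2529  0.4729] 0.22506127918545754
(-35, -50) 35.01 [ 0.5563 -0.0698  0.1999] [-0.3843 -0.0368 -0.6727] 0.22600732338992313
```

View pics/pour.png

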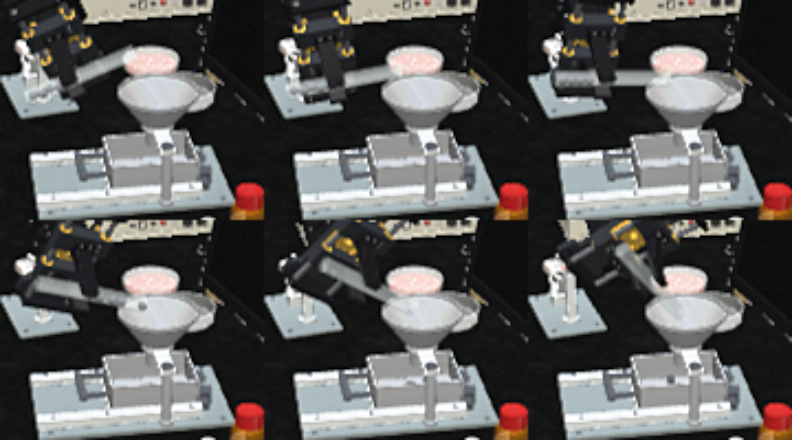

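View pics/k4s.png

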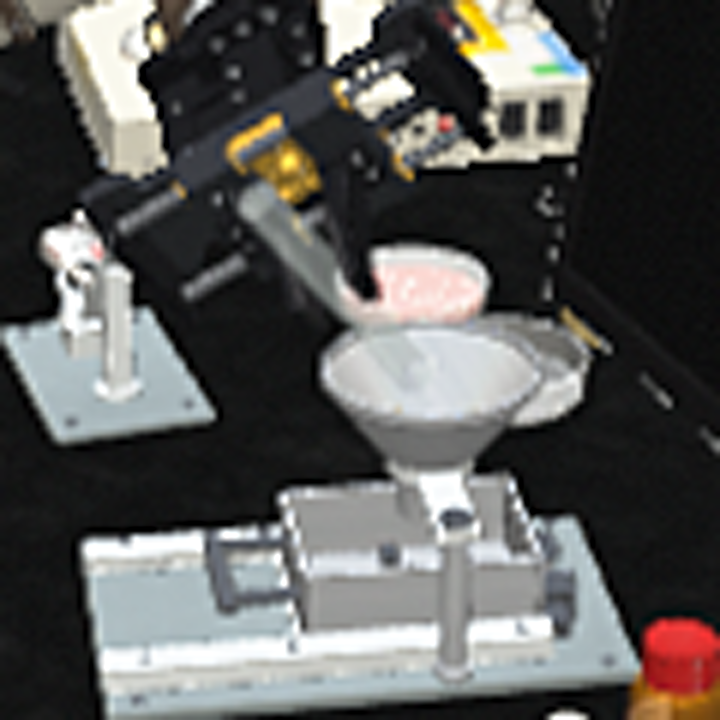

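View pics/k4t.png

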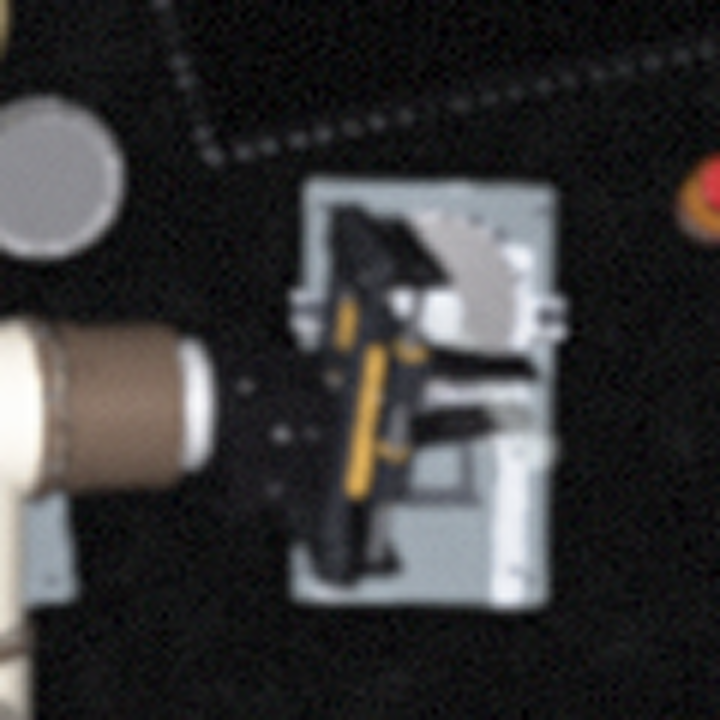

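Run:
```python
from h import *
def st(n): s=env.read_state(); print(n,round(s["clock"],2),s["position"],s["force"],s["opening"])
for k in [(-60,-.015,0,.012),(-97,-.025,0,.035),(-140,-.03,0,.10)]:
    p,o,m=pour_pose(*k); env.move_straight(p,o,rate=.13)
st("K0")
G=SEAT-zs*.014; o=list(ori(xs,-ys))
env.move_straight(list(G+xs*.018-xs*.07+U*.11+zs*.005),o,rate=.15); st("via")
f=env.grab_frame("side"); crop(f,"pics/r0s.png",220,110,340,250,5); crop(f,"pics/r0z.png",255,180,325,245,10)
f=env.grab_frame("top"); crop(f,"pics/r0t.png",255,172,325,258,7)
```

```text
K0 37.73 [ 0.5224 -0.0164  0.1698] [0.1181 0.63   0.4076] 0.2305183467684946
via 40.09 [0.4712 0.3025 0.2392] [-0.0606 -0.4237 -0.2854] 0.2260737048171035
```

View pics/r0s.png

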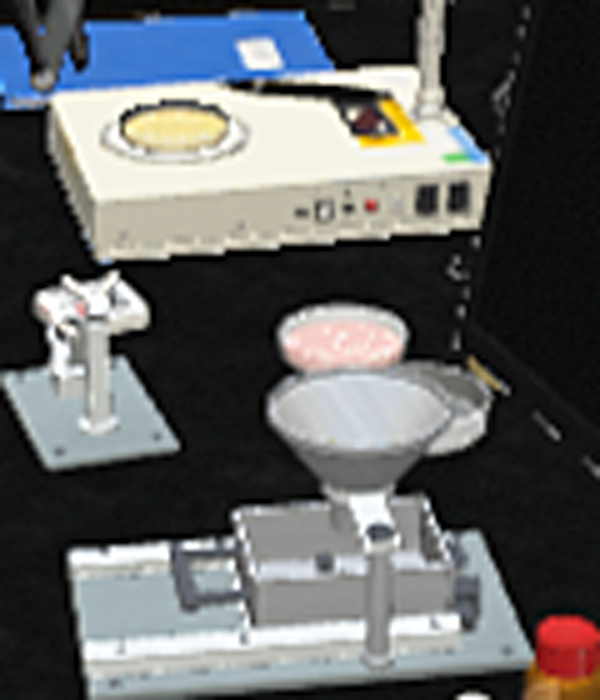

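View pics/r0z.png

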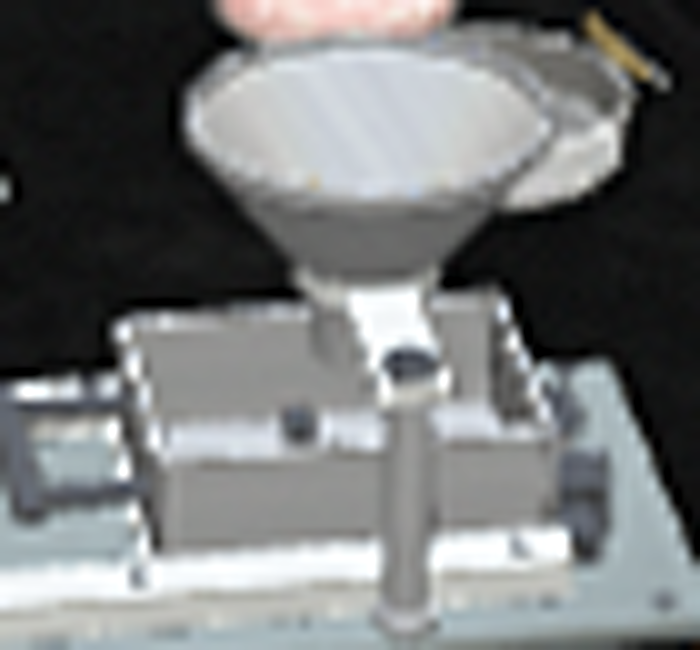

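View pics/r0t.png

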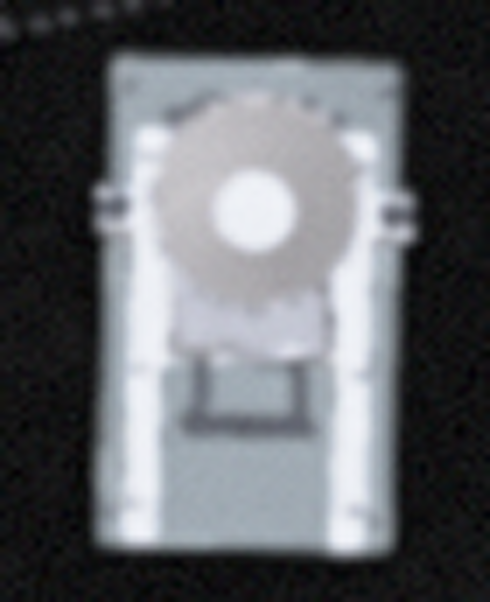

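Run:
```python
from h import *
f=env.grab_frame("side"); G=SEAT-zs*.014; C=G-xs*.07+U*.11; u,v=proj(f,C)[0].astype(int); print(u,v)
crop(f,"pics/r1s.png",u-45,v-45,u+45,v+50,7)
t=env.grab_frame("top"); u,v=proj(t,C)[0].astype(int); crop(t,"pics/r1t.png",u-45,v-35,u+45,v+35,7)
for F in(f,t): print([(round(r["score"],2),np.round(r["xyz"],3)) for r in env.search_frame(F,"ball1")])
```

```text
230 118
[(0.32, array([ 0.589, -0.055,  0.02 ]))]
[]
```

View pics/r1s.png

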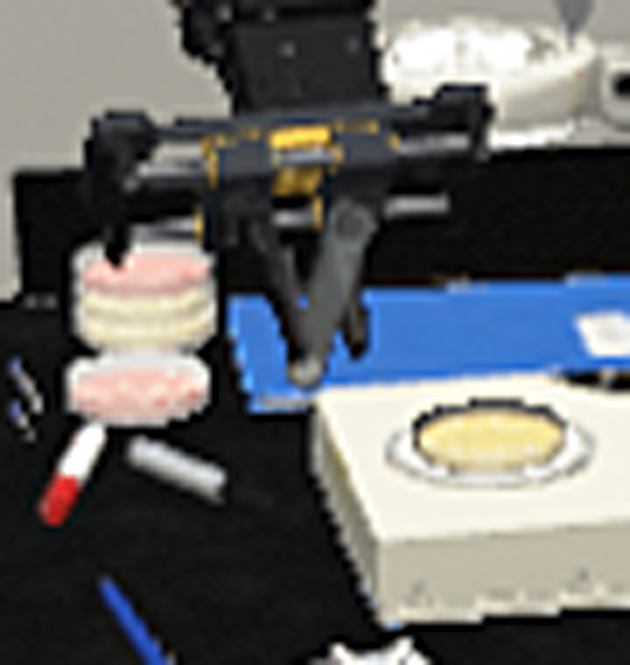

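View pics/r1t.png

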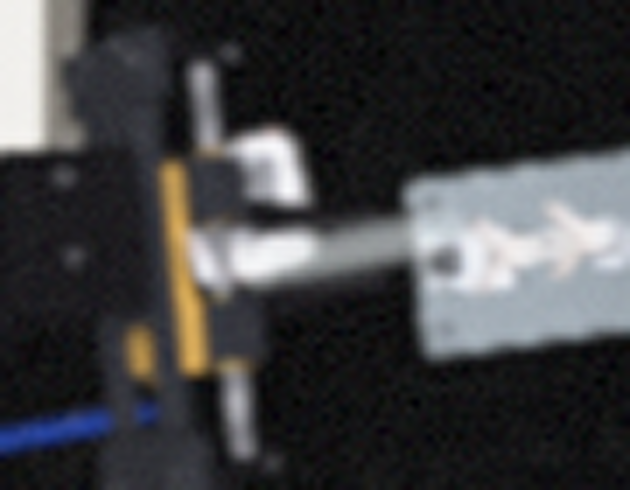

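Run:
```python
from h import *
G=SEAT-zs*.014+xs*.018
def st(n): s=env.read_state(); d=s["position"]-G; print(n,round(s["clock"],2),s["force"],"z,x,y",1000*np.array([d@zs,d@xs,d@ys]),s["opening"])
env.move_straight(list(G-xs*.05+zs*.005),rate=.2)
env.move_straight(list(G-xs*.012+zs*.005),rate=.12); st("12")
r=env.move_straight(list(G+xs*.002+zs*.005),rate=.03,force_limit=4); st(r)
p=env.read_state()["position"]
r=env.move_straight(list(p-zs*.012),rate=.03,force_limit=4); st(r)
f=env.grab_frame("side"); crop(f,"pics/q0s.png",205,130,275,215,8)
```

```text
12 41.63 [-0.0159 -0.0126 -0.353 ] z,x,y [  5.3118 -13.0014   0.6293] 0.22580471812638453
True 42.09 [0.6066 1.5588 3.4851] z,x,y [4.843  0.803  0.0517] 0.22985059940488695
True 42.39 [0.0083 0.3959 2.7219] z,x,y [0.0152 0.7384 0.0187] 0.22503673162985502
```

View pics/q0s.png

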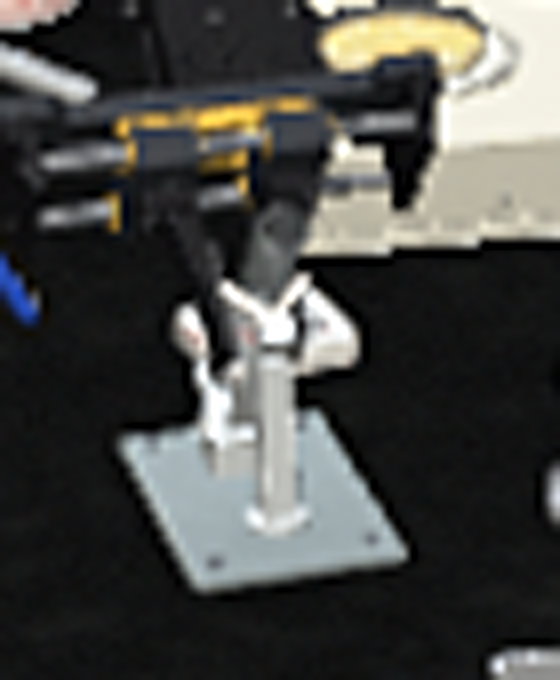

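Contact came at exactly the same seat position as before (0, 0.7, 0 mm off), so I'm releasing.

Run:
```python
from h import *
G=SEAT-zs*.014+xs*.018
def st(n): s=env.read_state(); print(n,round(s["clock"],2),s["force"],s["position"],s["opening"])
env.gripper_to(0.7); st("open")
env.move_straight(list(env.read_state()["position"]-xs*.12),rate=.15)
env.move_straight(list(env.read_state()["position"]+U*.12-h*.05),rate=.25); st("away")
env.dwell(.3)
f=env.grab_frame("side"); crop(f,"pics/z0s.png",205,130,275,215,8,[SEAT-zs*.075,SEAT+zs*.075]); crop(f,"pics/z1s.png",215,150,345,330,4)
t=env.grab_frame("top"); crop(t,"pics/z0t.png",180,205,250,270,8); crop(t,"pics/z1t.png",180,160,420,290,3)
```

```text
open 43.39 [0.0656 0.0586 1.2812] [0.4785 0.257  0.0762] 0.6946044023710105
away 45.01 [ 0.1221  0.2052 -1.0511] [0.4564 0.3884 0.2791] 0.7004257625200639
```

View pics/z0s.png

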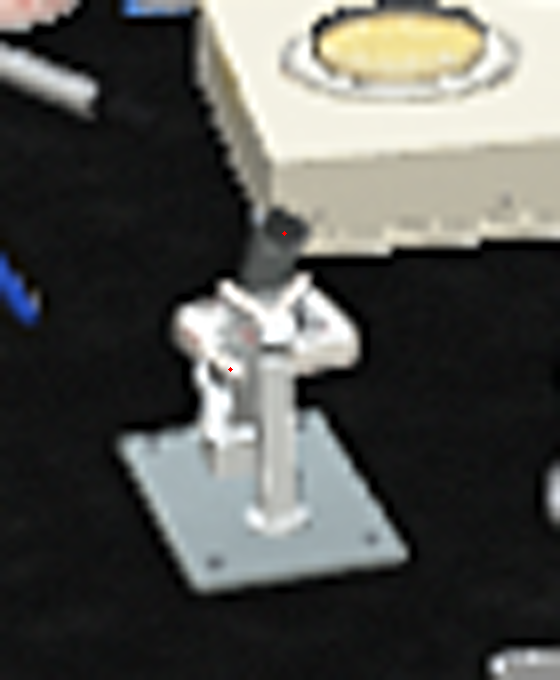

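View pics/z0t.png

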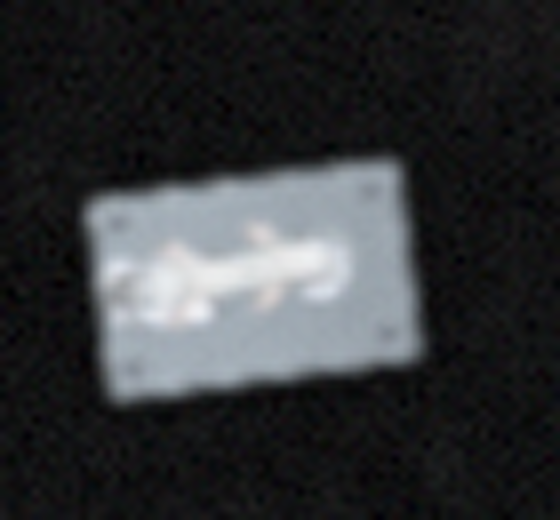

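View pics/z1s.png

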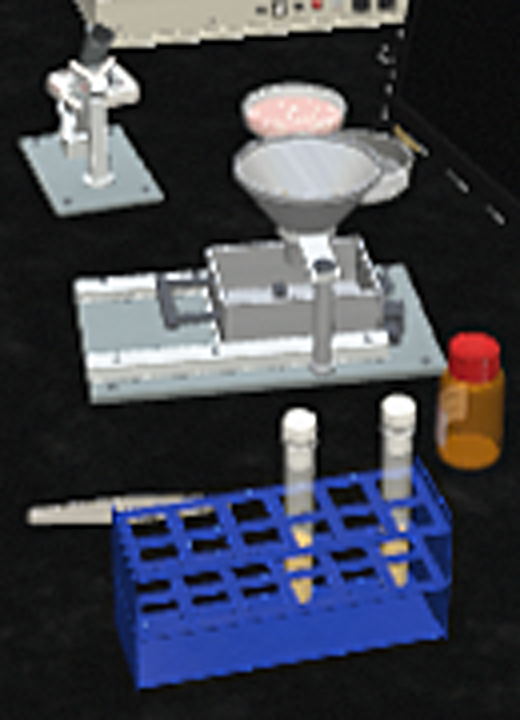

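View pics/z1t.png

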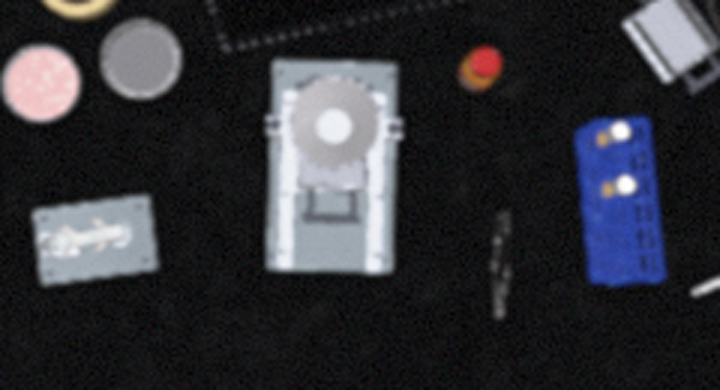

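Run:
```python
from h import *
import pickle
F=pickle.load(open("f0.pkl","rb")); o=[]
for n in("side","top"):
    a=F[n]["image"]; b=env.grab_frame(n)["image"]
    d=cv2.absdiff(cv2.GaussianBlur(a,(3,3),0),cv2.GaussianBlur(b,(3,3),0)).max(2); o.append(np.clip(d*5.,0,255).astype(np.uint8)[100:340,150:450])
cv2.imwrite("pics/diff.png",cv2.resize(np.hstack(o),None,fx=1.33,fy=1.9))
print(env.read_state()["clock"])
```

```text
45.5083
```

View pics/diff.png

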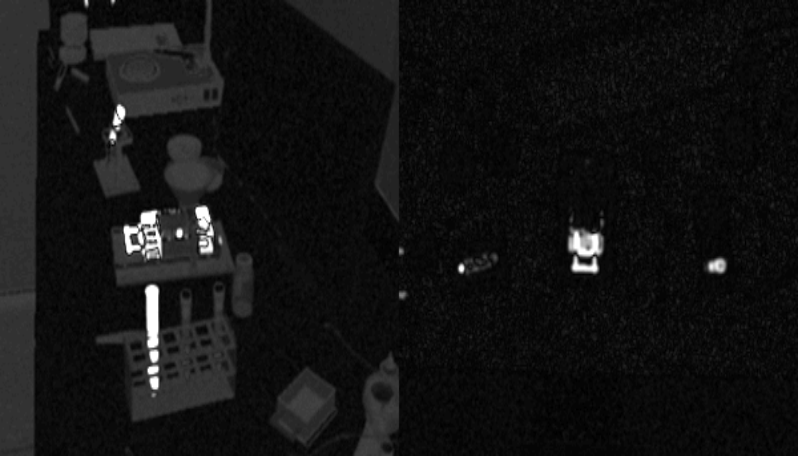

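Run:
```python
from h import *
import pickle
F=pickle.load(open("f0.pkl","rb")); b=env.grab_frame("side"); t=env.grab_frame("top")
f=lambda i,u,v:cv2.resize(i["image"][v-18:v+18,u-20:u+20],(390,290),interpolation=cv2.INTER_CUBIC)
cv2.imwrite("pics/cz.png",np.vstack([np.hstack([f(F["side"],312,226),f(b,312,226)]),np.hstack([f(F["top"],292,186),f(t,292,186)])]))
```

```text
(no output)
```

View pics/cz.png

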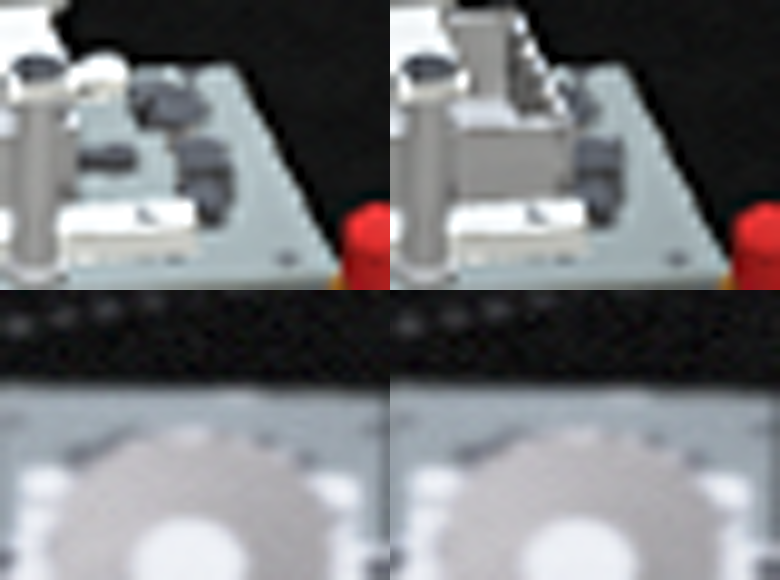

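```bash
python3 -c "
from workcell import env
print(env.read_state()['clock'],env.close_job())"
```

```text
the job is handed in; nothing more can be done
45.6083 None
```

The job is done and was handed in at 45.6 s of the 69 s allowed. I could not count all five balls in the box.

- **Box:** I pushed it home. The two cameras put the handle at stand x ≈ -58 and -56 mm (home is -58). A second 18 N push met the stop at the same place, and the last pictures show the box's rear up against the stops.
- **Tube:** I lifted it out of the rack with all five balls visible in it and laid it in the slant rest. I let go, gripped it again across the barrel and tipped it into the funnel. Then I laid it back in the rest, mouth up. It touched down within 1 mm of its first seat and stayed there after release.
- **Balls:** The tube looks empty in both views, and the top view straight down the funnel spout shows it clear. Only one ball is plainly visible in the box; the near wall hides most of the floor, and the ball network reported just one detection, with a low score (0.32).
- **Bench:** Comparing the first and last pictures around the work area shows no stray balls and nothing moved except the box and the tube. Dark balls on the black bench would be hard to see, so that check is not conclusive.

My first estimate of the seat was off by about 5 mm. I corrected it from the contact forces while laying the tube in.

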